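# Pack and lock the spice jar carrier

## Task

Pack the spice carrier for the move: stand every spice jar from the front of the worktop, left and right of the carrier (not those stored in the far left corner), upright in a bay of its own in the carrier. Then press the carrier's hold-down plate down by its orange wing grip and, keeping it pressed, turn it clockwise over the jars as far as it goes, so that it stays down. Last, press in the plate's red captive screw and, keeping it pressed until it catches, screw it clockwise as far as it goes, so that it stays in. Leave the tin and the bowl beside them where they are.

Things in the scene. Friction and masses are not known exactly. Their poses are not given: they have to be found in the camera images.
- carrier: Fixed wooden carrier on the worktop: base board 132 x 270 x 6 mm (x, y, z), origin at the centre of its underside. In the middle a steel column (36 mm thick, 108 mm high) that carries the hold-down plate; at each end in y a pair of square open-topped bays; beside the column, at y = -62 mm, an aluminium post (20 x 16 mm, 108 mm high). Its place and yaw vary.
- bay0 (a point): Centre of the floor of a bay, at x +30, y +100 mm of the carrier, 6 mm above the worktop; axes as the carrier's. Every bay is 56 mm square inside, its walls 26 mm high above its floor and 4 to 6 mm thick. The two bays of a pair are only 60 mm apart in the carrier's x, so lower jars with the fingers before and behind them in the carrier's y. Any jar may go in any bay.
- bay1 (a point): Floor centre of the bay at x -30, y +100 mm of the carrier.
- bay2 (a point): Floor centre of the bay at x +30, y -100 mm of the carrier.
- bay3 (a point): Floor centre of the bay at x -30, y -100 mm of the carrier.
- jar0: Spice jar with yellow cap, roughly square with rounded corners, 45 x 44 mm across, 100 mm high with its cap (44 mm across, top 20 mm), 0.11 kg. Origin at the centre of its underside, z up, flat sides facing its x and y: set it in the bay with its sides along the walls. Three or four of the jars are present; an absent one has no pose.
- jar1: Spice jar with white cap, roughly square with rounded corners, 47 x 47 mm across, 98 mm high with its cap (46 mm across), 0.11 kg. Origin as for jar0.
- jar2: Spice jar like jar0.
- jar3: Spice jar like jar1.
- clamp_press (a joint): How far the aluminium hold-down plate is pressed down on the column, m: 0 up, 0.014 fully down. A spring pushes it up (2 N net at the start of the stroke, 6 N at the end). Caught under its ledge (see clamp_plate) it rests at about 0.0115 by itself; the plate's underside is then 112 mm above the worktop, 6 mm clear of the jars' caps.
- clamp_plate (a joint): Turn of the plate, rad, clockwise from above: 0 open (its length along the carrier's x, clear of the bays), 1.5 end stop (its H-shaped ends over the jars). Can be pressed only while under 0.3; pressed fully and turned past 0.5 it is under a ledge and stays down. Turned unpressed it rides on the ledge and cannot go down: turn it back. Stays where left (0.06 N m). 184 x 60 x 6 mm.
- clamp_grip (a point): Centre of the orange wing grip on the column axis, part of the plate: 12 mm thick (its own x), 36 mm long (its own y, the plate's length), 26 mm high, on a round black boss 42 mm across whose top is 13 mm below this point. This point is 150 mm above the worktop when the plate is up. Grip it from above across its thickness.
- screw_press (a joint): How far the captive screw in the plate is pressed in, m: 0 out, 0.014 fully in. A spring pushes it out (2 N at the start of the stroke, 6 N at the end). Once caught it rests at about 0.0115 by itself. Its 8 mm point then sits in the 12 mm wide bore in the top of the post, which it can enter only with the plate locked down at its end stop.
- screw_knob (a joint): Turn of the red screw knob relative to the plate, rad, clockwise from above, 0 to 2.6 (end stop). The screw can be pressed in only while this is under 0.3; pressed fully in and turned past 0.6 it is caught and stays in when let go, so the rest can be turned with fresh grips. Turned without pressing it does not catch: turn it back. Friction 0.05 N m; it stays where it is left.
- screw_grip (a point): Centre of the red wing grip on the screw's axis, which lies 62 mm from the column axis along the plate's own -y: 12 mm thick (its own x), 36 mm long (its own y, along the plate at 0), 26 mm high, on a round black flange 36 mm across whose top is 13 mm below this point. About 161 mm above the worktop with the plate locked down and the screw out.
- post_top (a point): Middle of the bore in the top of the post, 108 mm above the worktop; the plate's screw comes to stand over it.
- tin: Bystander: food tin, 75 mm across, 58 mm high, origin at the centre of its underside. Leave it alone.
- bowl: Bystander: white bowl, 114 mm across, 51 mm high, origin at the centre of its underside. Leave it alone.
Not all that is in view belongs to the job. What is shaped like the jar2 but purple or turquoise is not meant.

How it is judged:
On the way, in this order (a step that is already met when the one before it is completed fails the run):
1. every jar present stands upright on the floor of a bay, let go (x of jar0 in the frame of carrier between -0.045 and 0.045 m and (y of jar0 in the frame of carrier between 0.085 and 0.115 m or y of jar0 in the frame of carrier between -0.115 and -0.085 m) and height (world z) of jar0 between 0.002 and 0.014 m and angle between each of jar0, jar1, jar2, jar3's own z axis and vertical below 0.15 rad and x of jar1 in the frame of carrier between -0.045 and 0.045 m and (y of jar1 in the frame of carrier between 0.085 and 0.115 m or y of jar1 in the frame of carrier between -0.115 and -0.085 m) and height (world z) of jar1 between 0.002 and 0.014 m and x of jar2 in the frame of carrier between -0.045 and 0.045 m and (y of jar2 in the frame of carrier between 0.085 and 0.115 m or y of jar2 in the frame of carrier between -0.115 and -0.085 m) and height (world z) of jar2 between 0.002 and 0.014 m and x of jar3 in the frame of carrier between -0.045 and 0.045 m and (y of jar3 in the frame of carrier between 0.085 and 0.115 m or y of jar3 in the frame of carrier between -0.115 and -0.085 m) and height (world z) of jar3 between 0.002 and 0.014 m and contact force between the fingers and jar0 below 0.3 N and contact force between the fingers and jar1 below 0.3 N and contact force between the fingers and jar2 below 0.3 N and contact force between the fingers and jar3 below 0.3 N), for 0.2 s.
2. the hold-down plate is pressed down and turned to its stop over the jars (value of joint clamp_press above 0.009 m and value of joint clamp_plate above 1.4 rad), for 0.2 s.
3. the captive screw is pressed in and screwed to its stop, the plate still down and closed (all of step 2 and value of joint screw_press above 0.009 m and value of joint screw_knob above 2.3 rad), for 0.2 s.
At the end, for the whole second after the job is handed in: Every jar present stands on the floor of a bay (within 15 mm of the middle of the bay, underside 2 to 14 mm above the worktop, tilt under 0.15 rad) and at rest; clamp_press over 0.009 m and clamp_plate over 1.4 rad; screw_press over 0.009 m and screw_knob over 2.3 rad, all staying so by themselves (all of step 3 and x of jar0 in the frame of carrier between -0.045 and 0.045 m and (y of jar0 in the frame of carrier between 0.085 and 0.115 m or y of jar0 in the frame of carrier between -0.115 and -0.085 m) and height (world z) of jar0 between 0.002 and 0.014 m and angle between each of jar0, jar1, jar2, jar3's own z axis and vertical below 0.15 rad and x of jar1 in the frame of carrier between -0.045 and 0.045 m and (y of jar1 in the frame of carrier between 0.085 and 0.115 m or y of jar1 in the frame of carrier between -0.115 and -0.085 m) and height (world z) of jar1 between 0.002 and 0.014 m and x of jar2 in the frame of carrier between -0.045 and 0.045 m and (y of jar2 in the frame of carrier between 0.085 and 0.115 m or y of jar2 in the frame of carrier between -0.115 and -0.085 m) and height (world z) of jar2 between 0.002 and 0.014 m and x of jar3 in the frame of carrier between -0.045 and 0.045 m and (y of jar3 in the frame of carrier between 0.085 and 0.115 m or y of jar3 in the frame of carrier between -0.115 and -0.085 m) and height (world z) of jar3 between 0.002 and 0.014 m and linear speed of each of jar0, jar1, jar2, jar3 below 0.03 m/s); the robot touches nothing.
It fails at once if the tin or the bowl is shifted by more than 3 cm (distance of any of tin, bowl from where it was at the start of the episode above 0.03 m).
Of jar0, jar1, jar2, jar3 only 3 to 4 are there at a start; the rules pass over those that are not, and their reading is None.
Once in a run the grip may slacken for a moment while it holds something.
It also fails if it takes over 210 s, if anything falls off the work surface, if the arm or the gripper's body presses on something with over 40 N, if the wrist force passes 120 N, or if a joint passes its speed limit or range.

## Robot

A 6-joint arm with a two-finger parallel gripper is mounted at the origin on a cart in front of the work surface, level with it; the furniture and walls round the work are solid. World frame = base frame: x ahead of the robot, y to its left, z up, the work surface at z = 0. Lengths are in m, angles in rad, forces in N, time in s.
With the tool pointing down it reaches from about 0.3 to 0.775 m from the base axis. Payload 14.6 kg.
Tool frame: the origin (TCP) lies on the centre line of the jaws, within the pads' length; the fingertips stand ctrl.tcp_to_tips ahead of it and the grasp point (between the pads) lies 2 mm behind it (ctrl.tcp_to_tips is the distance from the TCP to the fingertips, in m); z points along the fingers, y is the line along which they close (so a half turn about z gives the same grasp; the last joint's range is limited). The gripper opens to 94 mm and grips with 3 to 60 N. Pads are 16 mm wide; open, the fingers measure 119 mm over their backs; the gripper's body (75 mm by 177 mm) begins 78 mm behind the grasp point.
Start: joints at [1.034, 0.3, 1.521, -0, 1.321, -0.067], TCP at [0.249, 0.49, 0.222] pointing down, gripper open.
Joint ranges: [-3.03, 3.03], [-0.79, 2.21], [0.23, 2.52], [-1.04, 4.18], [0, 3.07], [-2.55, 2.55]. Speed limits (rad/s): [2.22, 2.22, 2.57, 3.14, 3.14, 3.14].

## Interface

Orientations are given as [roll, pitch, yaw] about the fixed x, y, z axes, in that order (R = Rz(yaw) Ry(pitch) Rx(roll)).
In Python, from station import telemetry, viewer, hand_in, ctrl gives the robot as it stands.
- The arm moves only by the tool step_arm, never from a script. Its argument "plan" is a list of rows, each an object of numbers: "dx", "dy", "dz": the shift along the tool's x, y, z scaled (see below); "rx", "ry", "rz": the turn, a rotation vector about the tool's x, y, z scaled (see below); "claw": the closure, from 0 (fully open) to 1 (shut). In form: [{"dx": .., "dy": .., "dz": .., "rx": .., "ry": .., "rz": .., "claw": ..}, ...]. A call has 1 to 10 rows; each row shifts and turns the commanded pose from where the row before left it, along the tool's axes as they then stand; what a row does not reach is not made up. The controller multiplies each number of a shift by 0.1 m and each number of a turn by 90 degrees. A row lasts 1/10 s, in which the tool goes at most 50 mm and 8.59 degrees, less where a joint would pass 70% of its speed; a pose out of reach is approached as far as the arm can. A call with a number of a shift or a turn outside -1 to 1 is refused whole. A call with a gripper value outside its range is refused whole. The fingers move at their own pace and stop on an object; "grip_force" is the grip in N (left out, the last holds). Time passes only in rows, so rows that do not move let the fingers close. It gives the time, the measured TCP pose, the force, the opening and the grip force at its end, in the units of the state.
- telemetry.get_obs(): the state, without advancing time (a new reading comes with each control period).
- viewer.camera(name): name is "scene" or "side" or "wrist"; returns a dict with "img" (480x640x3 uint8, red, green, blue), "z_map" (480x640 float32, m along the optical axis (not along the pixel's ray), 0 where there is no reading), "fx", "fy", "cx", "cy" (pixels), "R" (3x3) and "t" (3): a world point X has camera coordinates R X + t; the wrist camera has in their place "tool_from_camera" (4x4, takes a point from camera to tool coordinates, whose origin is the TCP and whose axes are the flange's). Camera axes: x right, y down, z forward; pixel columns grow to the right and rows downward; lengths in m; the calibration is good to about 2 mm. A picture is of the moment at which its call begins: read the wrist's pose just before it.
- hand_in(): hands the job in; it is judged then, once.
Trained networks look in a picture, given as the dict that the camera call returned (one of the last four; its "shot" number tells which), for a name from the list of things; names that differ only in an ending like _2 or _b are one class to them, and where a whole thing is asked for, a point or a joint stands for the part that bears it (a point fixed in the world has none). Each returns a list of dicts, best first, with "score" (0 to 1); they miss things now and then, are a little off and sometimes report something else, mostly with a low value. They report only what shows in the picture. A call takes as long as a camera call. They do not tell look-alikes from the thing itself.
- viewer.recognise(target, picture): "rect" ([left, top, right, bottom] in pixels, round what is visible of it).
The state is a dict: "time_s": time; "qpos": joint angles; "joint_vel": joint speeds; "tau": joint torques, N m; "ee_pos": TCP position; "eef_rot": TCP orientation; "force": force on the tool from outside, world axes, zero at the start; "moment": the same for the moment, N m; "grip_width": finger opening in m; "grip_force": force on a finger pad.
Only numpy, scipy, OpenCV 4.12 (cv2) and the standard library are available. Lean on these libraries where they do the work, as an engineer would, in place of code of your own. Each camera call takes 0.05 s, during which the arm holds its last target. There are 200 camera calls.

## Working session

There is one attempt and no reset: what is moved stays moved. The work goes in short steps, Python scripts to look and compute and a tool call to move; the robot and the scene stay as the last step left them, time stands still between calls to the robot, and variables do not carry over. Pictures are saved under pics/ and viewed, at most 14 in all, crops included, and the job is handed in when it is done.

Besides the shell and the picture viewer there is one more tool, called after "Request:" as name(argument=value, ...), one argument or row to a line, values as JSON. step_arm: Moves the arm, as the interface text tells. Shifts and turns lie within -1 to 1; 1 stands for 0.1 m of shift or 90 degrees of turn. Its arguments: {"type":"object","properties":{"plan":{"type":"array"},"grip_force":{"type":"number"}},"required":["plan"]}

```bash
mkdir -p pics; ls; cat > h.py <<'E'
import numpy as np, cv2
from station import telemetry, viewer, hand_in, ctrl
from scipy.spatial.transform import Rotation as Ro
def shot(name, fn=None):
    o=telemetry.get_obs(); p=viewer.camera(name)
    if fn: cv2.imwrite('pics/'+fn, p['img'][:,:,::-1])
    if name=='wrist':
        T=np.eye(4);T[:3,:3]=Ro.from_euler('xyz',o['eef_rot']).as_matrix();T[:3,3]=o['ee_pos']
        M=T@np.array(p['tool_from_camera'])
    else:
        E=np.eye(4);E[:3,:3]=p['R'];E[:3,3]=p['t'];M=np.linalg.inv(E)
    p['M']=M
    return p
def cloud(p):
    z=p['z_map'];v,u=np.mgrid[:480,:640]
    c=np.stack([(u-p['cx'])/p['fx']*z,(v-p['cy'])/p['fy']*z,z],-1)
    return c@p['M'][:3,:3].T+p['M'][:3,3]
E
python3 - <<'E'
from h import *
print(telemetry.get_obs(), ctrl.tcp_to_tips)
for n in ('scene','side'):
    p=shot(n,n+'0.png');c=cloud(p);print(n,p['M'][:3,3],p['fx'])
    for t in ('jar0','jar1','carrier','clamp_grip','screw_grip','tin','bowl'):
        for d in viewer.recognise(t,p):
            l,tp,r,b=[int(x) for x in d['rect']]
            m=c[(tp+b)//2,(l+r)//2]
            print(t,round(d['score'],2),[l,tp,r,b],m.round(3))
E
```

```text
pics
{'time_s': 0.0, 'qpos': array([ 1.03443215e+00,  3.00479548e-01,  1.52160671e+00,  1.05272177e-06,
        1.32070578e+00, -6.66109446e-02]), 'joint_vel': array([ 0.00026049,  0.0001678 , -0.00058909, -0.00024365,  0.0003112 ,
        0.00042815]), 'tau': array([ 6.73839859e-04, -5.31803262e+01, -3.52740777e+01,  7.08383415e-02,
        2.43534520e-02, -1.26562209e-04]), 'ee_pos': array([0.24884345, 0.49020015, 0.22187085]), 'eef_rot': array([-3.14039600e+00, -8.08502345e-05,  2.67183911e+00]), 'force': array([-0.07489094,  0.48839973,  0.10134593]), 'moment': array([ 0.02371222, -0.01523059,  0.00579231]), 'grip_force': 0.0, 'grip_width': 0.09419616261528807} 0.017
scene [-0.56625387  1.05165697  1.1385443 ] 587.4181580328767
jar0 0.71 [432, 227, 447, 259] [ 0.402 -0.322  0.061]
jar0 0.69 [255, 313, 273, 352] [0.427 0.383 0.067]
jar0 0.57 [307, 257, 324, 283] [0.573 0.077 0.046]
jar1 0.71 [432, 227, 447, 259] [ 0.402 -0.322  0.061]
jar1 0.69 [255, 313, 273, 352] [0.427 0.383 0.067]
jar1 0.57 [307, 257, 324, 283] [0.573 0.077 0.046]
carrier 0.77 [323, 238, 411, 309] [ 0.449 -0.0
[... 392 characters left out ...]
jar0 0.72 [334, 331, 352, 371] [0.441 0.391 0.075]
jar0 0.59 [334, 206, 392, 287] [ 0.445 -0.028  0.063]
jar1 0.86 [309, 250, 318, 281] [0.585 0.083 0.056]
jar1 0.77 [336, 300, 352, 331] [0.457 0.28  0.084]
jar1 0.72 [334, 331, 352, 371] [0.441 0.391 0.075]
jar1 0.59 [334, 206, 392, 287] [ 0.445 -0.028  0.063]
carrier 0.68 [332, 203, 394, 288] [ 0.446 -0.033  0.062]
carrier 0.36 [334, 298, 351, 331] [0.462 0.283 0.091]
clamp_grip 0.77 [331, 208, 394, 238] [ 0.457 -0.044  0.145]
screw_grip 0.71 [340, 204, 349, 222] [ 0.516 -0.044  0.174]
tin 0.56 [362, 163, 383, 189] [ 0.465 -0.418  0.061]
bowl 0.71 [333, 207, 391, 287] [ 0.448 -0.029  0.057]
bowl 0.57 [301, 375, 351, 421] [0.463 0.497 0.013]
```

```bash
python3 - <<'E'
import cv2
a=cv2.imread('pics/scene0.png');b=cv2.imread('pics/side0.png')
cv2.imwrite('pics/crop_a.png',cv2.resize(a[190:390,170:490],None,fx=2.5,fy=2.5,interpolation=2))
cv2.imwrite('pics/crop_b.png',cv2.resize(b[140:440,220:470],None,fx=2,fy=2,interpolation=2))
E
```

```text
(no output)
```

View pics/crop_a.png

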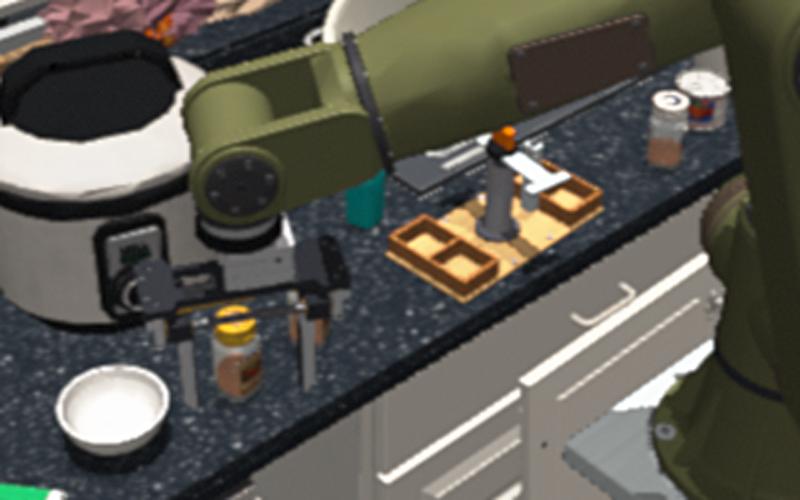

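View pics/crop_b.png

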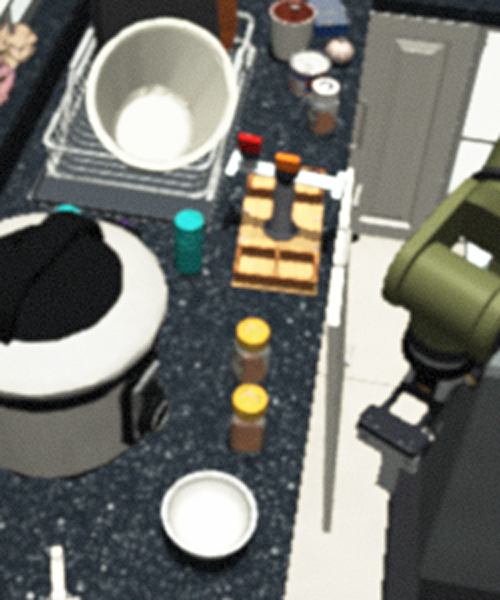

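Candidates: yellow-cap jars at side-crop (252,340) and (248,405), white-cap jar at (323,95), and a turquoise look-alike at (189,235). There may also be a purple/turquoise one behind the cooker at (67,212). The yellow and white ones are the ones I want. The carrier is at (280,230), with the plate open.

```bash
python3 - <<'E'
from h import *
p=shot('wrist','w0.png');print(np.array(p['tool_from_camera']).round(3),p['fx'])
c=cloud(p)
for t in ('jar0','bowl'):
  for d in viewer.recognise(t,p):
    l,tp,r,b=[int(x) for x in d['rect']]; print(t,d['score'],[l,tp,r,b],c[(tp+b)//2,(l+r)//2].round(3))
E
```

```text
[[-0.001 -0.963 -0.268  0.078]
 [ 1.    -0.    -0.001 -0.   ]
 [ 0.001 -0.268  0.963 -0.161]
 [ 0.     0.     0.     1.   ]] 346.6934798936198
jar0 0.85 [201, 406, 252, 461] [0.433 0.269 0.04 ]
jar0 0.56 [278, 402, 322, 458] [0.423 0.38  0.096]
bowl 0.87 [374, 331, 457, 422] [0.233 0.522 0.318]
```

View pics/w0.png

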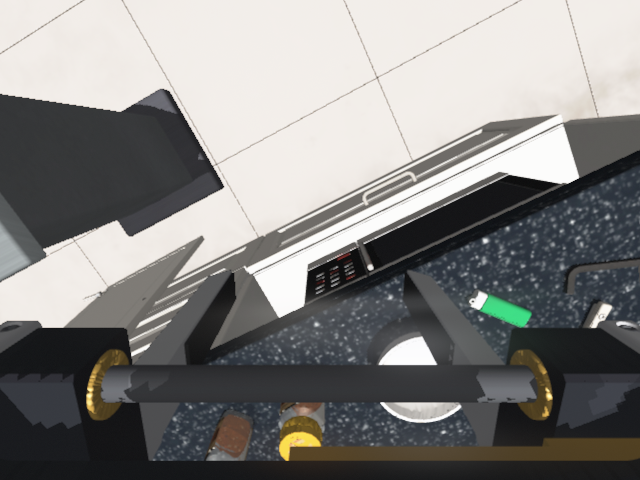

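The wrist view shows the two jars at the lower edge: the yellow cap at (300,435) and a brown jar body at (230,435). I'll move above them with the fingers closing along world y.

Request:
step_arm(
  plan=[
    {"dz": -0.1, "rz": -0.075, "claw": 0},
    {"dz": -0.1, "rz": -0.075, "claw": 0},
    {"dz": -0.1, "rz": -0.075, "claw": 0},
    {"dz": -0.1, "rz": -0.075, "claw": 0},
  ],
  grip_force=15,
)

```text
$.plan[0]: bad value
```

Request:
step_arm(
  plan=[
    {"dx": -0.25, "dy": -0.17},
    {"dx": -0.25, "dy": -0.17},
    {"dx": -0.25, "dy": -0.17},
    {"dx": -0.25, "dy": -0.17},
    {"dx": -0.25, "dy": -0.17},
    {"dx": -0.25, "dy": -0.17},
    {"dx": -0.25, "dy": -0.17},
    {"dx": -0.25, "dy": -0.17},
    {"dx": -0.25, "dy": -0.17},
    {},
  ],
)

```text
$.plan[0]: bad value
```

```bash
python3 - <<'E'
from h import *
p=shot('wrist','w1.png')
c=cloud(p)
for t in ('jar0','bowl','carrier'):
  for d in viewer.recognise(t,p):
    l,tp,r,b=[int(x) for x in d['rect']]; print(t,d['score'],[l,tp,r,b],c[(tp+b)//2,(l+r)//2].round(3))
E
```

```text
jar0 0.65 [204, 407, 252, 461] [0.437 0.269 0.039]
bowl 0.62 [374, 332, 461, 422] [0.234 0.522 0.318]
```

View pics/w1.png

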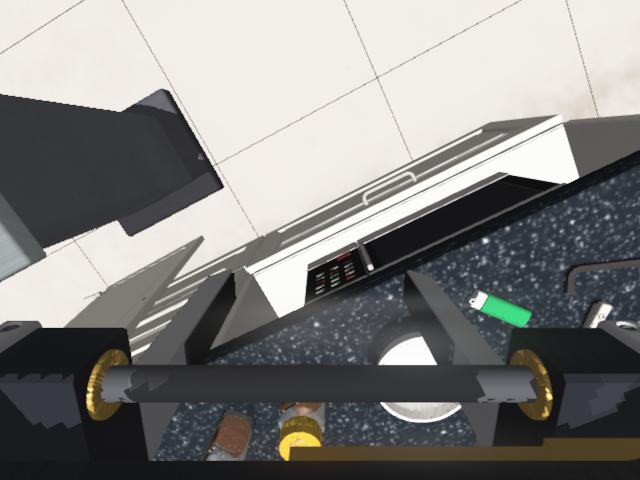

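The picture is unchanged because the rows were refused: every field has to be given.

Request:
step_arm(
  plan=[
    {"dx": 0, "dy": 0, "dz": -0.1, "rx": 0, "ry": 0, "rz": -0.075, "claw": 0},
    {"dx": 0, "dy": 0, "dz": -0.1, "rx": 0, "ry": 0, "rz": -0.075, "claw": 0},
    {"dx": 0, "dy": 0, "dz": -0.1, "rx": 0, "ry": 0, "rz": -0.075, "claw": 0},
    {"dx": 0, "dy": 0, "dz": -0.1, "rx": 0, "ry": 0, "rz": -0.075, "claw": 0},
  ],
  grip_force=15,
)

```text
time_s: 1.55
ee_pos: [0.249, 0.4904, 0.2628]
eef_rot: [-3.142, 0.0, -3.135]
force: [-0.3, 0.3, 0.3]
grip_width: 0.0939
grip_force: 0.0
```

Request:
step_arm(
  plan=[
    {"dx": -0.25, "dy": -0.17, "dz": 0, "rx": 0, "ry": 0, "rz": 0, "claw": 0},
    {"dx": -0.25, "dy": -0.17, "dz": 0, "rx": 0, "ry": 0, "rz": 0, "claw": 0},
    {"dx": -0.25, "dy": -0.17, "dz": 0, "rx": 0, "ry": 0, "rz": 0, "claw": 0},
    {"dx": -0.25, "dy": -0.17, "dz": 0, "rx": 0, "ry": 0, "rz": 0, "claw": 0},
    {"dx": -0.25, "dy": -0.17, "dz": 0, "rx": 0, "ry": 0, "rz": 0, "claw": 0},
    {"dx": -0.25, "dy": -0.17, "dz": 0, "rx": 0, "ry": 0, "rz": 0, "claw": 0},
    {"dx": -0.25, "dy": -0.17, "dz": 0, "rx": 0, "ry": 0, "rz": 0, "claw": 0},
    {"dx": -0.25, "dy": -0.17, "dz": 0, "rx": 0, "ry": 0, "rz": 0, "claw": 0},
    {"dx": -0.25, "dy": -0.17, "dz": 0, "rx": 0, "ry": 0, "rz": 0, "claw": 0},
    {"dx": 0, "dy": 0, "dz": 0, "rx": 0, "ry": 0, "rz": 0, "claw": 0},
  ],
)

```text
time_s: 2.55
ee_pos: [0.4763, 0.3358, 0.262]
eef_rot: [-3.141, -0.0, 3.14]
force: [-0.2, 0.5, -0.1]
grip_width: 0.0941
grip_force: 0.0
```

```bash
python3 - <<'E'
from h import *
p=shot('wrist','w1.png')
c=cloud(p)
for t in ('jar0','bowl','carrier'):
  for d in viewer.recognise(t,p):
    l,tp,r,b=[int(x) for x in d['rect']]; print(t,d['score'],[l,tp,r,b],c[(tp+b)//2,(l+r)//2].round(3))
E
```

```text
jar0 0.92 [37, 272, 130, 327] [0.567 0.073 0.07 ]
jar0 0.78 [214, 167, 277, 230] [0.45  0.266 0.099]
jar0 0.62 [130, 341, 154, 362] [0.665 0.101 0.022]
jar0 0.59 [329, 157, 378, 211] [0.437 0.367 0.099]
bowl 0.62 [427, 155, 534, 257] [0.474 0.529 0.011]
bowl 0.36 [1, 126, 122, 245] [0.448 0.03  0.011]
carrier 0.84 [0, 127, 124, 241] [0.447 0.026 0.004]
```

View pics/w1.png

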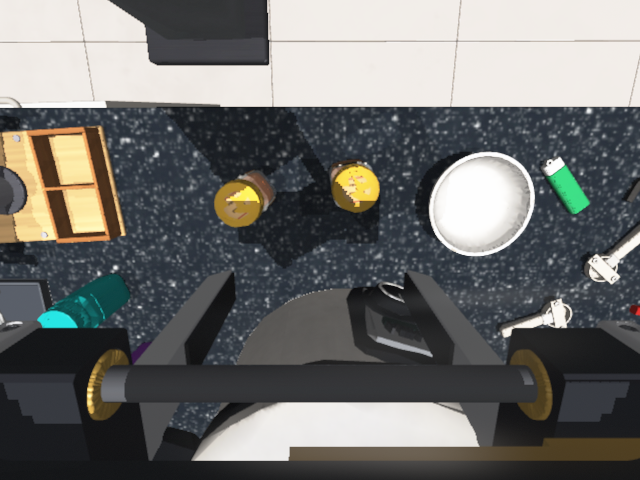

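The wrist view shows two yellow caps at (240,203) and (356,188), the bowl at (482,204), the turquoise look-alike at (83,300) and the carrier at (60,185). Next I measure the cap centres and body yaw.

```bash
cat >> h.py <<'E'
def jar(c,x,y,H=0.1):
    """cap centre and body side directions near (x,y)"""
    P=c.reshape(-1,3);P=P[np.hypot(P[:,0]-x,P[:,1]-y)<0.05]
    cap=P[P[:,2]>H-0.006]; (cx,cy),r=cv2.minEnclosingCircle(cap[:,:2].astype(np.float32))
    print('cap',round(cx,4),round(cy,4),'r',round(r,4),'n',len(cap),'top',np.median(cap[:,2]).round(4))
    b=P[(P[:,2]>0.012)&(P[:,2]<H-0.025)]
    # square fit: support-function fit of side points about the cap centre
    d=b[:,:2]-[cx,cy]; best=[]
    for a in np.radians(np.arange(-45,45,1)):
        ca,sa=np.cos(a),np.sin(a); q=np.abs(np.c_[d@[ca,sa],d@[-sa,ca]]).max(1)
        best.append((q.std(),round(np.degrees(a)),q.mean()))
    best.sort(); print('n',len(b),[(round(s*1e3,2),a,round(m*1e3,1)) for s,a,m in best[:4]], 'worst',round(best[-1][0]*1e3,2))
    return cx,cy
E
python3 - <<'E'
from h import *
p=shot('wrist');c=cloud(p)
jar(c,.445,.266);jar(c,.437,.370)
cv2.imwrite('pics/j.png',cv2.resize(p['img'][140:260,190:400,::-1],None,fx=3.5,fy=3.5,interpolation=2))
E
```

```text
cap 0.4534 0.2762 r 0.0408 n 32874 top 0.3586
n 574 [(np.float64(6.3), -8, np.float64(11.8)), (np.float64(6.3), -9, np.float64(11.8)), (np.float64(6.31), -7, np.float64(11.9)), (np.float64(6.31), -10, np.float64(11.7))] worst 8.52
cap 0.4425 0.3695 r 0.049 n 46682 top 0.3594
n 291 [(np.float64(1.8), 9, np.float64(21.1)), (np.float64(1.8), 8, np.float64(21.1)), (np.float64(1.8), 10, np.float64(21.1)), (np.float64(1.81), 7, np.float64(21.1))] worst 2.59
```

View pics/j.png

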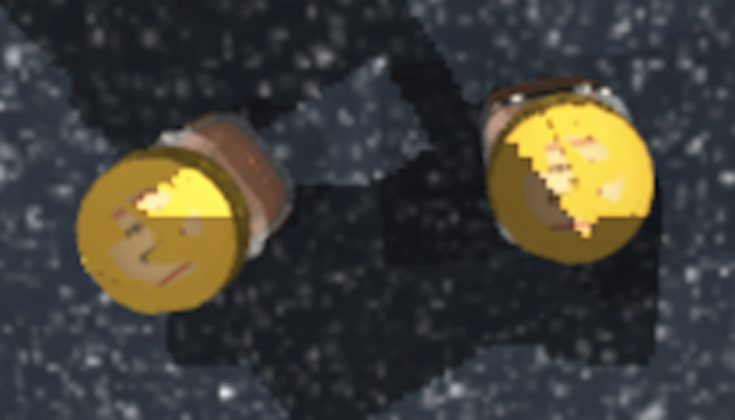

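```bash
sed -i 's/cap=P\[P\[:,2\]>H-0.006\]/cap=P[(P[:,2]>H-0.006)\&(P[:,2]<H+0.01)]/' h.py
python3 - <<'E'
from h import *
p=shot('wrist');c=cloud(p)
for xy in ((.445,.266),(.437,.370)):
    x,y=jar(c,*xy)
    P=c.reshape(-1,3);b=P[(np.hypot(P[:,0]-x,P[:,1]-y)<0.045)&(P[:,2]>.015)&(P[:,2]<.07)]
    d=(b[:,:2]-[x,y])*1e3
    # radius profile by direction: corners are the far ones
    a=np.degrees(np.arctan2(d[:,1],d[:,0]));r=np.hypot(*d.T)
    print([(k,int(r[(a>=k)&(a<k+10)].mean()),((a>=k)&(a<k+10)).sum()) for k in range(-180,180,10) if ((a>=k)&(a<k+10)).sum()>5])
E
```

```text
cap 0.4562 0.2572 r 0.0219 n 1629 top 0.0992
n 568 [(np.float64(1.39), 36, np.float64(20.3)), (np.float64(1.39), 37, np.float64(20.3)), (np.float64(1.39), 35, np.float64(20.3)), (np.float64(1.4), 38, np.float64(20.3))] worst 2.96
[(-180, 24, np.int64(9)), (70, 25, np.int64(26)), (80, 24, np.int64(32)), (90, 24, np.int64(34)), (100, 22, np.int64(47)), (110, 21, np.int64(38)), (120, 21, np.int64(38)), (130, 21, np.int64(38)), (140, 22, np.int64(41)), (150, 23, np.int64(39)), (160, 24, np.int64(35)), (170, 25, np.int64(30))]
cap 0.442 0.3694 r 0.0219 n 1664 top 0.0992
n 293 [(np.float64(1.67), 9, np.float64(20.7)), (np.float64(1.67), 10, np.float64(20.7)), (np.float64(1.67), 8, np.float64(20.7)), (np.float64(1.68), 7, np.float64(20.7))] worst 2.6
[(-180, 22, np.int64(17)), (-170, 22, np.int64(19)), (-160, 23, np.int64(19)), (-150, 24, np.int64(23)), (-140, 25, np.int64(25)), (-130, 24, np.int64(15)), (-120, 24, np.int64(9)), (150, 25, np.int64(12)), (160, 24, np.int64(21)), (170, 22, np.int64(18))]
```

Jar A is at (0.456, 0.257) with yaw 36°, and jar B at (0.442, 0.369) with yaw 9°. Now I look at the carrier and the right side.

Request:
step_arm(
  plan=[
    {"dx": 0, "dy": -0.38, "dz": -0.02, "rx": 0, "ry": 0, "rz": 0, "claw": 0},
    {"dx": 0, "dy": -0.38, "dz": -0.02, "rx": 0, "ry": 0, "rz": 0, "claw": 0},
    {"dx": 0, "dy": -0.38, "dz": -0.02, "rx": 0, "ry": 0, "rz": 0, "claw": 0},
    {"dx": 0, "dy": -0.38, "dz": -0.02, "rx": 0, "ry": 0, "rz": 0, "claw": 0},
    {"dx": 0, "dy": -0.38, "dz": -0.02, "rx": 0, "ry": 0, "rz": 0, "claw": 0},
    {"dx": 0, "dy": -0.38, "dz": -0.02, "rx": 0, "ry": 0, "rz": 0, "claw": 0},
    {"dx": 0, "dy": -0.38, "dz": -0.02, "rx": 0, "ry": 0, "rz": 0, "claw": 0},
    {"dx": 0, "dy": -0.38, "dz": -0.02, "rx": 0, "ry": 0, "rz": 0, "claw": 0},
    {"dx": 0, "dy": -0.38, "dz": -0.02, "rx": 0, "ry": 0, "rz": 0, "claw": 0},
    {"dx": 0, "dy": 0, "dz": 0, "rx": 0, "ry": 0, "rz": 0, "claw": 0},
  ],
)

```text
time_s: 3.85
ee_pos: [0.4745, -0.0068, 0.2809]
eef_rot: [-3.141, 0.001, 3.14]
force: [0.2, 0.6, -0.3]
grip_width: 0.0939
grip_force: 0.0
```

```bash
python3 - <<'E'
from h import *
p=shot('wrist','w2.png');c=cloud(p)
np.save('c2.npy',c);np.save('i2.npy',p['img'])
for t in ('jar0','tin','clamp_grip','screw_grip'):
  for d in viewer.recognise(t,p):
    l,tp,r,b=[int(x) for x in d['rect']]; print(t,round(d['score'],2),[l,tp,r,b],c[(tp+b)//2,(l+r)//2].round(3))
# carrier rim: wall tops at z=.032
P=c.reshape(-1,3); m=(abs(P[:,2]-.032)<.004)&(abs(P[:,0]-.44)<.12)&(abs(P[:,1]+.03)<.17)
Q=P[m][:,:2].astype(np.float32); print(len(Q),cv2.minAreaRect(Q*1000))
hsv=cv2.cvtColor(p['img'],cv2.COLOR_RGB2HSV).reshape(-1,3)
for nm,h0,h1,zt,ok in (('orange',8,18,.163,1),('red',-1,5,.185,1)):
    k=(hsv[:,0]>h0)&(hsv[:,0]<h1)&(hsv[:,1]>180)&(hsv[:,2]>90)&(P[:,2]>zt-.012)&(P[:,2]<zt+.012)
    if k.sum()>10:
        q=P[k]; print(nm,k.sum(),q[:,2].max(),cv2.minAreaRect((q[:,:2]*1000).astype(np.float32)))
E
```

```text
jar0 0.9 [351, 269, 400, 338] [0.567 0.054 0.095]
jar0 0.85 [507, 169, 605, 224] [0.451 0.235 0.089]
jar0 0.84 [378, 334, 432, 409] [0.446 0.012 0.375]
jar0 0.71 [600, 157, 639, 204] [0.442 0.348 0.028]
jar0 0.65 [371, 398, 415, 446] [0.754 0.09  0.066]
jar0 0.59 [0, 135, 80, 191] [ 0.419 -0.309  0.059]
tin 0.67 [167, 100, 394, 315] [ 0.451 -0.041  0.148]
clamp_grip 0.74 [241, 96, 319, 315] [ 0.449 -0.04   0.15 ]
screw_grip 0.76 [240, 261, 287, 312] [ 0.508 -0.052  0.184]
2815 ((454.3838806152344, -47.56413269042969), (127.9113540649414, 263.9348449707031), 3.3856070041656494)
orange 500 0.16366117584996148 ((453.48114013671875, -46.63902282714844), (11.693438529968262, 34.54896926879883), 84.11456298828125)
red 529 0.18636487528352386 ((514.8333740234375, -52.49244689941406), (11.08626651763916, 34.637081146240234), 83.11798095703125)
```

View pics/w2.png

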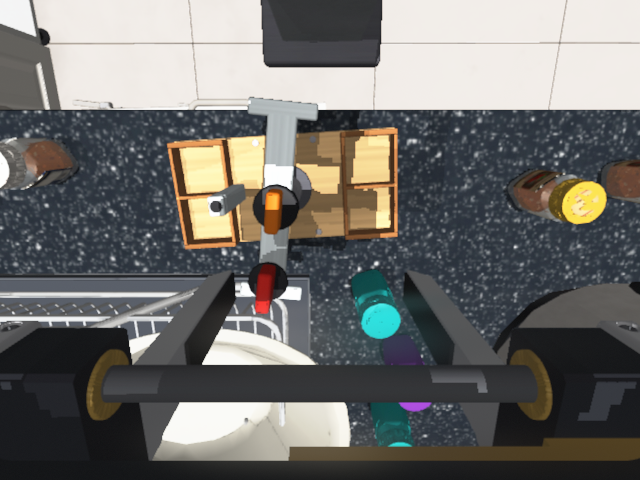

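The view shows the carrier at (285,185), the orange grip at (272,208), the red screw at (266,288) and the post at (225,200). The turquoise and purple look-alikes are at (380,320) and (410,380), with a white-cap jar at far left (10,165). The carrier is at (0.454, -0.047) with yaw 3.4°, and the plate is slightly turned but still pressable.

Request:
step_arm(
  plan=[
    {"dx": 0.02, "dy": 0.33, "dz": 0, "rx": 0, "ry": 0, "rz": 0, "claw": 0},
    {"dx": 0.02, "dy": 0.33, "dz": 0, "rx": 0, "ry": 0, "rz": 0, "claw": 0},
    {"dx": 0.02, "dy": 0.33, "dz": 0, "rx": 0, "ry": 0, "rz": 0, "claw": 0},
    {"dx": 0.02, "dy": 0.33, "dz": 0, "rx": 0, "ry": 0, "rz": 0, "claw": 0},
    {"dx": 0.02, "dy": 0.33, "dz": 0, "rx": 0, "ry": 0, "rz": 0, "claw": 0},
    {"dx": 0.02, "dy": 0.33, "dz": 0, "rx": 0, "ry": 0, "rz": 0, "claw": 0},
    {"dx": 0.03, "dy": 0.33, "dz": 0, "rx": 0, "ry": 0, "rz": 0, "claw": 0},
    {"dx": 0.03, "dy": 0.33, "dz": 0, "rx": 0, "ry": 0, "rz": 0, "claw": 0},
    {"dx": 0, "dy": 0, "dz": 0, "rx": 0, "ry": 0, "rz": -0.08, "claw": 0},
    {"dx": 0, "dy": 0, "dz": 0, "rx": 0, "ry": 0, "rz": -0.08, "claw": 0},
  ],
)

```text
time_s: 5.1
ee_pos: [0.4554, 0.2617, 0.2801]
eef_rot: [-3.142, -0.001, -2.881]
force: [0.2, 0.4, -0.2]
grip_width: 0.0939
grip_force: 0.0
```

Request:
step_arm(
  plan=[
    {"dx": 0, "dy": 0, "dz": 0.15, "rx": 0, "ry": 0, "rz": -0.08, "claw": 0},
    {"dx": 0, "dy": 0, "dz": 0.15, "rx": 0, "ry": 0, "rz": -0.08, "claw": 0},
    {"dx": 0, "dy": 0, "dz": 0.15, "rx": 0, "ry": 0, "rz": -0.08, "claw": 0},
    {"dx": 0, "dy": 0, "dz": 0, "rx": 0, "ry": 0, "rz": 0, "claw": 0},
  ],
)

```text
time_s: 5.5
ee_pos: [0.4552, 0.2603, 0.2337]
eef_rot: [3.141, -0.003, -2.508]
force: [0.2, -0.4, 0.2]
grip_width: 0.094
grip_force: 0.0
```

```bash
python3 - <<'E'
from h import *
c=np.load('c2.npy').reshape(-1,3)
p=shot('wrist');w=cloud(p)
P=w.reshape(-1,3);m=(P[:,0]>.3)&(P[:,0]<.58)&(P[:,1]>.1)&(P[:,1]<.45)&(P[:,2]>.13)&(P[:,2]<.24)
jar(w,.456,.257)
p=shot('side');s=cloud(p).reshape(-1,3)
m=(s[:,1]>.1)&(s[:,1]<.45)&(s[:,2]>.13)&(s[:,2]<.22)&(s[:,0]>.5)
print(s[m][np.argsort(s[m][:,0])[:5]],telemetry.get_obs()['eef_rot'])
E
```

```text
cap 0.4566 0.2572 r 0.0221 n 1848 top 0.0992
n 495 [(np.float64(1.59), 36, np.float64(20.9)), (np.float64(1.59), 37, np.float64(20.9)), (np.float64(1.6), 38, np.float64(20.9)), (np.float64(1.6), 35, np.float64(20.9))] worst 2.8
[[0.55756739 0.40255519 0.14156387]
 [0.55758018 0.4023858  0.14544136]
 [0.55799845 0.40055487 0.14707013]
 [0.55830194 0.39966324 0.13350788]
 [0.55854627 0.35239396 0.21885845]] [ 3.14158541e+00  1.36194355e-05 -2.51444463e+00]
```

Request:
step_arm(
  plan=[
    {"dx": 0.01, "dy": -0.03, "dz": 0.3, "rx": 0, "ry": 0, "rz": 0, "claw": 0},
    {"dx": 0, "dy": 0, "dz": 0.3, "rx": 0, "ry": 0, "rz": 0, "claw": 0},
    {"dx": 0, "dy": 0, "dz": 0.3, "rx": 0, "ry": 0, "rz": 0, "claw": 0},
    {"dx": 0, "dy": 0, "dz": 0.3, "rx": 0, "ry": 0, "rz": 0, "claw": 0},
    {"dx": 0, "dy": 0, "dz": 0.3, "rx": 0, "ry": 0, "rz": 0, "claw": 0},
    {"dx": 0, "dy": 0, "dz": 0.03, "rx": 0, "ry": 0, "rz": 0, "claw": 0},
    {"dx": 0, "dy": 0, "dz": 0, "rx": 0, "ry": 0, "rz": 0, "claw": 1},
    {"dx": 0, "dy": 0, "dz": 0, "rx": 0, "ry": 0, "rz": 0, "claw": 1},
    {"dx": 0, "dy": 0, "dz": 0, "rx": 0, "ry": 0, "rz": 0, "claw": 1},
    {"dx": 0, "dy": 0, "dz": 0, "rx": 0, "ry": 0, "rz": 0, "claw": 1},
  ],
  grip_force=15,
)

```text
time_s: 6.6
ee_pos: [0.4577, 0.2569, 0.0836]
eef_rot: [-3.141, 0.002, -2.512]
force: [-0.9, -0.1, 0.1]
grip_width: 0.0654
grip_force: 0.0
```

Request:
step_arm(
  plan=[
    {"dx": 0, "dy": 0, "dz": 0, "rx": 0, "ry": 0, "rz": 0, "claw": 1},
    {"dx": 0, "dy": 0, "dz": 0, "rx": 0, "ry": 0, "rz": 0, "claw": 1},
  ],
)

```text
time_s: 6.8
ee_pos: [0.4574, 0.2567, 0.0827]
eef_rot: [-3.142, 0.0, -2.512]
force: [-0.3, 0.2, -0.7]
grip_width: 0.0496
grip_force: 0.0
```

Request:
step_arm(
  plan=[
    {"dx": 0, "dy": 0, "dz": 0, "rx": 0, "ry": 0, "rz": 0, "claw": 1},
    {"dx": 0, "dy": 0, "dz": 0, "rx": 0, "ry": 0, "rz": 0, "claw": 1},
    {"dx": 0, "dy": 0, "dz": -0.1, "rx": 0, "ry": 0, "rz": 0, "claw": 1},
    {"dx": 0, "dy": 0, "dz": -0.2, "rx": 0, "ry": 0, "rz": 0, "claw": 1},
    {"dx": 0, "dy": 0, "dz": -0.2, "rx": 0, "ry": 0, "rz": 0, "claw": 1},
    {"dx": 0, "dy": 0, "dz": -0.2, "rx": 0, "ry": 0, "rz": 0.09, "claw": 1},
    {"dx": 0, "dy": 0, "dz": 0, "rx": 0, "ry": 0, "rz": 0.09, "claw": 1},
    {"dx": 0, "dy": 0, "dz": 0, "rx": 0, "ry": 0, "rz": 0.09, "claw": 1},
    {"dx": 0, "dy": 0, "dz": 0, "rx": 0, "ry": 0, "rz": 0.093, "claw": 1},
    {"dx": 0, "dy": 0, "dz": 0, "rx": 0, "ry": 0, "rz": 0, "claw": 1},
  ],
)

```text
time_s: 7.8
ee_pos: [0.4572, 0.2567, 0.153]
eef_rot: [3.142, 0.0, -3.085]
force: [-0.1, 0.3, -1.4]
grip_width: 0.0437
grip_force: 15.0
```

Request:
step_arm(
  plan=[
    {"dx": 0.057, "dy": -0.22, "dz": 0, "rx": 0, "ry": 0, "rz": 0, "claw": 1},
    {"dx": 0.057, "dy": -0.22, "dz": 0, "rx": 0, "ry": 0, "rz": 0, "claw": 1},
    {"dx": 0.057, "dy": -0.22, "dz": 0, "rx": 0, "ry": 0, "rz": 0, "claw": 1},
    {"dx": 0.057, "dy": -0.22, "dz": 0, "rx": 0, "ry": 0, "rz": 0, "claw": 1},
    {"dx": 0.057, "dy": -0.22, "dz": 0, "rx": 0, "ry": 0, "rz": 0, "claw": 1},
    {"dx": 0.057, "dy": -0.22, "dz": 0, "rx": 0, "ry": 0, "rz": 0, "claw": 1},
    {"dx": 0.057, "dy": -0.22, "dz": 0, "rx": 0, "ry": 0, "rz": 0, "claw": 1},
    {"dx": 0.057, "dy": -0.22, "dz": 0, "rx": 0, "ry": 0, "rz": 0, "claw": 1},
    {"dx": 0.057, "dy": -0.22, "dz": 0, "rx": 0, "ry": 0, "rz": 0, "claw": 1},
    {"dx": 0, "dy": 0, "dz": 0, "rx": 0, "ry": 0, "rz": 0, "claw": 1},
  ],
)

```text
time_s: 8.8
ee_pos: [0.4175, 0.0543, 0.1528]
eef_rot: [-3.141, 0.0, -3.079]
force: [0.5, -0.3, -1.2]
grip_width: 0.0436
grip_force: 15.0
```

```bash
python3 - <<'E'
from h import *
o=telemetry.get_obs();print(o['ee_pos'],o['eef_rot'],o['grip_width'],o['grip_force'])
p=shot('wrist','w3.png')
E
```

```text
[0.41752929 0.05434017 0.15283646] [-3.14125305e+00  2.08359180e-04 -3.07925965e+00] 0.0435953991440773 14.9826691338626
```

View pics/w3.png

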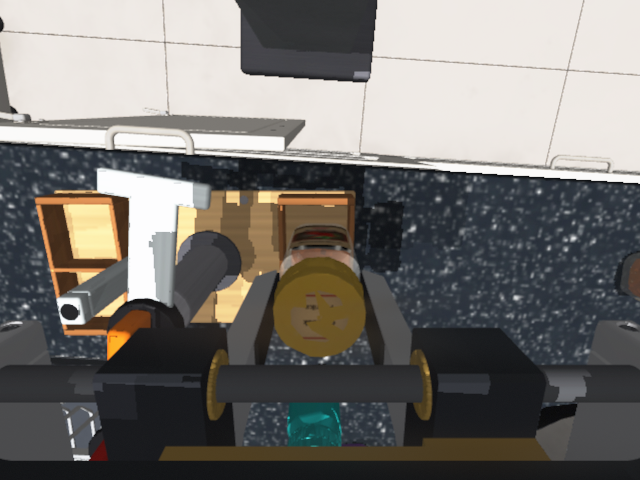

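The jar hangs over bay1, with the bay at (315,225) and the cap at (320,305). Lowering now.

Request:
step_arm(
  plan=[
    {"dx": 0, "dy": -0.02, "dz": 0.1, "rx": 0, "ry": 0, "rz": 0, "claw": 1},
    {"dx": 0, "dy": 0, "dz": 0.15, "rx": 0, "ry": 0, "rz": 0, "claw": 1},
    {"dx": 0, "dy": 0, "dz": 0.15, "rx": 0, "ry": 0, "rz": 0, "claw": 1},
    {"dx": 0, "dy": 0, "dz": 0.1, "rx": 0, "ry": 0, "rz": 0, "claw": 1},
    {"dx": 0, "dy": 0, "dz": 0.07, "rx": 0, "ry": 0, "rz": 0, "claw": 1},
    {"dx": 0, "dy": 0, "dz": 0.04, "rx": 0, "ry": 0, "rz": 0, "claw": 1},
    {"dx": 0, "dy": 0, "dz": 0.0, "rx": 0, "ry": 0, "rz": 0, "claw": 1},
  ],
)

```text
time_s: 9.55
ee_pos: [0.4179, 0.0541, 0.0912]
eef_rot: [3.142, -0.001, -3.082]
force: [-0.6, 0.3, -1.6]
grip_width: 0.0435
grip_force: 15.0
```

Request:
step_arm(
  plan=[
    {"dx": 0, "dy": 0, "dz": 0.02, "rx": 0, "ry": 0, "rz": 0, "claw": 1},
    {"dx": 0, "dy": 0, "dz": 0, "rx": 0, "ry": 0, "rz": 0, "claw": 0.35},
    {"dx": 0, "dy": 0, "dz": 0, "rx": 0, "ry": 0, "rz": 0, "claw": 0.35},
    {"dx": 0, "dy": 0, "dz": 0, "rx": 0, "ry": 0, "rz": 0, "claw": 0.35},
    {"dx": 0, "dy": 0, "dz": -0.1, "rx": 0, "ry": 0, "rz": 0, "claw": 0.35},
    {"dx": 0, "dy": 0, "dz": -0.2, "rx": 0, "ry": 0, "rz": 0, "claw": 0.35},
    {"dx": 0, "dy": 0, "dz": -0.3, "rx": 0, "ry": 0, "rz": 0, "claw": 0.35},
    {"dx": 0, "dy": 0, "dz": -0.3, "rx": 0, "ry": 0, "rz": 0, "claw": 0.35},
    {"dx": 0, "dy": 0, "dz": -0.3, "rx": 0, "ry": 0, "rz": 0, "claw": 0.35},
    {"dx": 0, "dy": 0, "dz": -0.2, "rx": 0, "ry": 0, "rz": 0, "claw": 0.0},
  ],
)

```text
time_s: 10.55
ee_pos: [0.4182, 0.054, 0.2324]
eef_rot: [-3.142, 0.003, -3.082]
force: [-1.3, -0.9, -0.1]
grip_width: 0.0658
grip_force: 0.0
```

```bash
python3 - <<'E'
from h import *
o=telemetry.get_obs();print(o['ee_pos'],o['eef_rot'],o['grip_width'])
w=cloud(shot('wrist'));jar(w,.418,.051,.106)
E
```

```text
[0.41818676 0.05400289 0.23239088] [-3.14153313e+00  2.78710301e-03 -3.08197786e+00] 0.06578816027021478
cap 0.4179 0.0541 r 0.022 n 1925 top 0.1052
n 1578 [(np.float64(5.56), 4, np.float64(27.7)), (np.float64(5.56), 3, np.float64(27.7)), (np.float64(5.58), 5, np.float64(27.7)), (np.float64(5.58), 2, np.float64(27.7))] worst 8.43
```

Request:
step_arm(
  plan=[
    {"dx": -0.053, "dy": 0.39, "dz": 0, "rx": 0, "ry": 0, "rz": 0, "claw": 0},
    {"dx": -0.053, "dy": 0.39, "dz": 0, "rx": 0, "ry": 0, "rz": 0, "claw": 0},
    {"dx": -0.053, "dy": 0.39, "dz": 0, "rx": 0, "ry": 0, "rz": 0, "claw": 0},
    {"dx": -0.053, "dy": 0.39, "dz": 0, "rx": 0, "ry": 0, "rz": 0, "claw": 0},
    {"dx": -0.053, "dy": 0.39, "dz": 0, "rx": 0, "ry": 0, "rz": 0, "claw": 0},
    {"dx": -0.053, "dy": 0.39, "dz": 0, "rx": 0, "ry": 0, "rz": 0, "claw": 0},
    {"dx": -0.053, "dy": 0.39, "dz": 0, "rx": 0, "ry": 0, "rz": 0, "claw": 0},
    {"dx": -0.053, "dy": 0.39, "dz": 0, "rx": 0, "ry": 0, "rz": 0, "claw": 0},
    {"dx": 0, "dy": 0, "dz": 0, "rx": 0, "ry": 0, "rz": -0.062, "claw": 0},
    {"dx": 0, "dy": 0, "dz": 0, "rx": 0, "ry": 0, "rz": 0, "claw": 0},
  ],
)

```text
time_s: 11.6
ee_pos: [0.4413, 0.3685, 0.2291]
eef_rot: [-3.141, -0.001, -2.982]
force: [0.5, 0.7, 0.1]
grip_width: 0.0938
grip_force: 0.0
```

```bash
python3 - <<'E'
from h import *
o=telemetry.get_obs();print(o['ee_pos'],o['eef_rot'],o['grip_width'])
w=cloud(shot('wrist'));jar(w,.442,.369)
E
```

```text
[0.44132405 0.36852888 0.22911189] [-3.14113756e+00 -7.76323944e-04 -2.98157828e+00] 0.09384258997069361
cap 0.4417 0.3699 r 0.0221 n 1882 top 0.0992
n 527 [(np.float64(1.56), 9, np.float64(20.8)), (np.float64(1.57), 10, np.float64(20.8)), (np.float64(1.57), 8, np.float64(20.8)), (np.float64(1.58), 11, np.float64(20.8))] worst 2.84
```

Well aligned. Descend 0.146 m and grip.

Request:
step_arm(
  plan=[
    {"dx": 0, "dy": 0.01, "dz": 0.3, "rx": 0, "ry": 0, "rz": 0, "claw": 0},
    {"dx": 0, "dy": 0, "dz": 0.3, "rx": 0, "ry": 0, "rz": 0, "claw": 0},
    {"dx": 0, "dy": 0, "dz": 0.3, "rx": 0, "ry": 0, "rz": 0, "claw": 0},
    {"dx": 0, "dy": 0, "dz": 0.3, "rx": 0, "ry": 0, "rz": 0, "claw": 0},
    {"dx": 0, "dy": 0, "dz": 0.26, "rx": 0, "ry": 0, "rz": 0, "claw": 0},
    {"dx": 0, "dy": 0, "dz": 0, "rx": 0, "ry": 0, "rz": 0, "claw": 1},
    {"dx": 0, "dy": 0, "dz": 0, "rx": 0, "ry": 0, "rz": 0, "claw": 1},
    {"dx": 0, "dy": 0, "dz": 0, "rx": 0, "ry": 0, "rz": 0, "claw": 1},
    {"dx": 0, "dy": 0, "dz": 0, "rx": 0, "ry": 0, "rz": 0, "claw": 1},
    {"dx": 0, "dy": 0, "dz": 0, "rx": 0, "ry": 0, "rz": 0, "claw": 1},
  ],
)

```text
time_s: 12.65
ee_pos: [0.4419, 0.3691, 0.0844]
eef_rot: [3.141, 0.001, -2.985]
force: [-0.7, -0.6, -0.1]
grip_width: 0.0571
grip_force: 0.0
```

Request:
step_arm(
  plan=[
    {"dx": 0, "dy": 0, "dz": 0, "rx": 0, "ry": 0, "rz": 0, "claw": 1},
    {"dx": 0, "dy": 0, "dz": 0, "rx": 0, "ry": 0, "rz": 0, "claw": 1},
    {"dx": 0, "dy": 0, "dz": 0, "rx": 0, "ry": 0, "rz": 0, "claw": 1},
  ],
)

```text
time_s: 12.95
ee_pos: [0.4417, 0.3691, 0.0837]
eef_rot: [3.141, 0.0, -2.985]
force: [0.4, 0.4, 2.3]
grip_width: 0.0438
grip_force: 15.0
```

Request:
step_arm(
  plan=[
    {"dx": 0, "dy": 0, "dz": -0.1, "rx": 0, "ry": 0, "rz": 0, "claw": 1},
    {"dx": 0, "dy": 0, "dz": -0.25, "rx": 0, "ry": 0, "rz": 0, "claw": 1},
    {"dx": 0, "dy": 0, "dz": -0.25, "rx": 0, "ry": 0, "rz": 0, "claw": 1},
    {"dx": 0, "dy": 0, "dz": -0.25, "rx": 0, "ry": 0, "rz": 0, "claw": 1},
    {"dx": 0, "dy": 0, "dz": -0.25, "rx": 0, "ry": 0, "rz": 0, "claw": 1},
    {"dx": 0, "dy": 0, "dz": 0, "rx": 0, "ry": 0, "rz": 0.061, "claw": 1},
    {"dx": 0, "dy": 0, "dz": 0, "rx": 0, "ry": 0, "rz": 0, "claw": 1},
  ],
)

```text
time_s: 13.65
ee_pos: [0.4416, 0.369, 0.1945]
eef_rot: [3.141, 0.001, -3.082]
force: [-0.3, 0.7, -0.9]
grip_width: 0.0439
grip_force: 15.0
```

Request:
step_arm(
  plan=[
    {"dx": -0.02, "dy": -0.35, "dz": 0, "rx": 0, "ry": 0, "rz": 0, "claw": 1},
    {"dx": -0.02, "dy": -0.35, "dz": 0, "rx": 0, "ry": 0, "rz": 0, "claw": 1},
    {"dx": -0.02, "dy": -0.35, "dz": 0, "rx": 0, "ry": 0, "rz": 0, "claw": 1},
    {"dx": -0.02, "dy": -0.35, "dz": 0, "rx": 0, "ry": 0, "rz": 0, "claw": 1},
    {"dx": -0.02, "dy": -0.35, "dz": 0, "rx": 0, "ry": 0, "rz": 0, "claw": 1},
    {"dx": -0.02, "dy": -0.35, "dz": 0, "rx": 0, "ry": 0, "rz": 0, "claw": 1},
    {"dx": -0.02, "dy": -0.35, "dz": 0, "rx": 0, "ry": 0, "rz": 0, "claw": 1},
    {"dx": -0.02, "dy": -0.35, "dz": 0, "rx": 0, "ry": 0, "rz": 0, "claw": 1},
    {"dx": -0.02, "dy": -0.35, "dz": 0, "rx": 0, "ry": 0, "rz": 0, "claw": 1},
    {"dx": 0, "dy": 0, "dz": 0, "rx": 0, "ry": 0, "rz": 0, "claw": 1},
  ],
)

```text
time_s: 14.65
ee_pos: [0.4787, 0.0527, 0.1931]
eef_rot: [-3.141, -0.001, -3.081]
force: [-0.2, 0.6, -0.6]
grip_width: 0.0438
grip_force: 15.0
```

Request:
step_arm(
  plan=[
    {"dx": 0, "dy": 0, "dz": 0, "rx": 0, "ry": 0, "rz": 0, "claw": 1},
    {"dx": 0, "dy": 0, "dz": 0, "rx": 0, "ry": 0, "rz": 0, "claw": 1},
  ],
)

```text
time_s: 14.85
ee_pos: [0.4786, 0.0563, 0.1933]
eef_rot: [3.141, -0.001, -3.079]
force: [1.3, -0.7, -2.1]
grip_width: 0.0439
grip_force: 15.0
```

Request:
step_arm(
  plan=[
    {"dx": 0, "dy": -0.01, "dz": 0.2, "rx": 0, "ry": 0, "rz": 0, "claw": 1},
    {"dx": 0, "dy": 0, "dz": 0.2, "rx": 0, "ry": 0, "rz": 0, "claw": 1},
    {"dx": 0, "dy": 0, "dz": 0.2, "rx": 0, "ry": 0, "rz": 0, "claw": 1},
    {"dx": 0, "dy": 0, "dz": 0.15, "rx": 0, "ry": 0, "rz": 0, "claw": 1},
    {"dx": 0, "dy": 0, "dz": 0.12, "rx": 0, "ry": 0, "rz": 0, "claw": 1},
    {"dx": 0, "dy": 0, "dz": 0.09, "rx": 0, "ry": 0, "rz": 0, "claw": 1},
    {"dx": 0, "dy": 0, "dz": 0.05, "rx": 0, "ry": 0, "rz": 0, "claw": 1},
    {"dx": 0, "dy": 0, "dz": 0.0, "rx": 0, "ry": 0, "rz": 0, "claw": 1},
  ],
)

```text
time_s: 15.65
ee_pos: [0.4787, 0.0548, 0.0921]
eef_rot: [3.142, -0.001, -3.08]
force: [1.2, -0.5, -1.5]
grip_width: 0.0438
grip_force: 15.0
```

Request:
step_arm(
  plan=[
    {"dx": 0, "dy": 0, "dz": 0.02, "rx": 0, "ry": 0, "rz": 0, "claw": 1},
    {"dx": 0, "dy": 0, "dz": 0, "rx": 0, "ry": 0, "rz": 0, "claw": 0.35},
    {"dx": 0, "dy": 0, "dz": 0, "rx": 0, "ry": 0, "rz": 0, "claw": 0.35},
    {"dx": 0, "dy": 0, "dz": 0, "rx": 0, "ry": 0, "rz": 0, "claw": 0.35},
    {"dx": 0, "dy": 0, "dz": -0.1, "rx": 0, "ry": 0, "rz": 0, "claw": 0.35},
    {"dx": 0, "dy": 0, "dz": -0.3, "rx": 0, "ry": 0, "rz": 0, "claw": 0.35},
    {"dx": 0, "dy": 0, "dz": -0.4, "rx": 0, "ry": 0, "rz": 0, "claw": 0.35},
    {"dx": 0, "dy": 0, "dz": -0.4, "rx": 0, "ry": 0, "rz": 0, "claw": 0.35},
    {"dx": 0, "dy": 0, "dz": -0.4, "rx": 0, "ry": 0, "rz": 0, "claw": 0.35},
    {"dx": 0, "dy": 0, "dz": -0.3, "rx": 0, "ry": 0, "rz": 0, "claw": 0.0},
  ],
)

```text
time_s: 16.65
ee_pos: [0.4788, 0.0546, 0.284]
eef_rot: [-3.142, 0.003, -3.08]
force: [-0.7, 0.2, -0.2]
grip_width: 0.0659
grip_force: 0.0
```

```bash
python3 - <<'E'
from h import *
o=telemetry.get_obs();print(o['ee_pos'],o['eef_rot'],o['grip_width'])
w=cloud(shot('wrist'));jar(w,.418,.054,.106);jar(w,.4787,.0548,.106)
E
```

```text
[0.47878157 0.05462973 0.28402192] [-3.14150850e+00  2.98134634e-03 -3.08047328e+00] 0.06589497836445525
cap 0.4326 0.0542 r 0.0364 n 1865 top 0.1052
n 1387 [(np.float64(8.98), -3, np.float64(31.8)), (np.float64(8.98), -2, np.float64(31.8)), (np.float64(8.98), -4, np.float64(31.8)), (np.float64(8.99), -1, np.float64(31.8))] worst 9.99
cap 0.4644 0.0545 r 0.0366 n 1699 top 0.1052
n 1095 [(np.float64(10.65), 3, np.float64(23.5)), (np.float64(10.65), 2, np.float64(23.5)), (np.float64(10.65), 4, np.float64(23.5)), (np.float64(10.66), 1, np.float64(23.5))] worst 13.2
```

Request:
step_arm(
  plan=[
    {"dx": 0.08, "dy": -0.41, "dz": 0, "rx": 0, "ry": 0, "rz": 0, "claw": 0},
    {"dx": 0.08, "dy": -0.41, "dz": 0, "rx": 0, "ry": 0, "rz": 0, "claw": 0},
    {"dx": 0.08, "dy": -0.41, "dz": 0, "rx": 0, "ry": 0, "rz": 0, "claw": 0},
    {"dx": 0.08, "dy": -0.41, "dz": 0, "rx": 0, "ry": 0, "rz": 0, "claw": 0},
    {"dx": 0.08, "dy": -0.41, "dz": 0, "rx": 0, "ry": 0, "rz": 0, "claw": 0},
    {"dx": 0.08, "dy": -0.41, "dz": 0, "rx": 0, "ry": 0, "rz": 0, "claw": 0},
    {"dx": 0.08, "dy": -0.41, "dz": 0, "rx": 0, "ry": 0, "rz": 0, "claw": 0},
    {"dx": 0.08, "dy": -0.41, "dz": 0, "rx": 0, "ry": 0, "rz": 0, "claw": 0},
    {"dx": 0.08, "dy": -0.41, "dz": 0, "rx": 0, "ry": 0, "rz": 0, "claw": 0},
    {"dx": 0, "dy": 0, "dz": 0, "rx": 0, "ry": 0, "rz": 0, "claw": 0},
  ],
)

```text
time_s: 17.7
ee_pos: [0.4283, -0.3216, 0.2804]
eef_rot: [-3.141, -0.001, -3.084]
force: [0.2, 0.3, -0.1]
grip_width: 0.0936
grip_force: 0.0
```

```bash
python3 - <<'E'
from h import *
o=telemetry.get_obs();print(o['ee_pos'],o['eef_rot'],o['grip_width'])
p=shot('wrist','w4.png');c=cloud(p)
for t in ('jar1','tin'):
  for d in viewer.recognise(t,p):
    l,tp,r,b=[int(x) for x in d['rect']]; m=c[(tp+b)//2,(l+r)//2]; print(t,round(d['score'],2),[l,tp,r,b],m.round(3))
    if t=='jar1' and d['score']>.5 and m[0]<.5 and m[2]>.05 and m[2]<.12:
        try: jar(c,m[0],m[1],.098)
        except Exception as e: print(e)
E
```

```text
[ 0.42826718 -0.3215657   0.28037341] [-3.14139309e+00 -5.51385693e-04 -3.08432782e+00] 0.09362890004944234
jar1 0.82 [282, 177, 329, 233] [ 0.413 -0.337  0.096]
cap 0.4199 -0.3352 r 0.0227 n 1549 top 0.0966
n 355 [(np.float64(1.64), 36, np.float64(21.6)), (np.float64(1.64), 37, np.float64(21.6)), (np.float64(1.64), 35, np.float64(21.6)), (np.float64(1.64), 34, np.float64(21.6))] worst 2.94
jar1 0.72 [623, 247, 638, 296] [ 0.443 -0.052  0.16 ]
jar1 0.58 [603, 197, 639, 245] [ 0.405 -0.044  0.129]
tin 0.82 [161, 193, 241, 263] [ 0.454 -0.457  0.054]
```

View pics/w4.png

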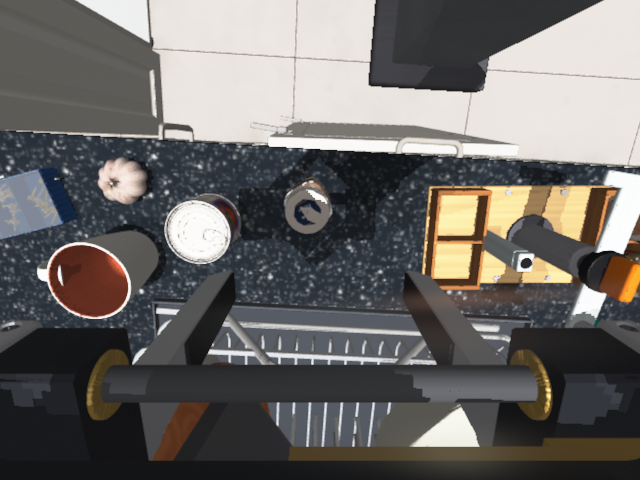

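The view shows the white jar at (308,207), the tin at (200,228), the mug at (95,280) and the dish rack at row 310 and below. There is no fourth jar on the right. The last joint's range means I should grip it at yaw 126°.

Request:
step_arm(
  plan=[
    {"dx": 0.0, "dy": 0.0, "dz": 0, "rx": 0, "ry": 0, "rz": 0.091, "claw": 0},
    {"dx": 0.0, "dy": 0.0, "dz": 0, "rx": 0, "ry": 0, "rz": 0.091, "claw": 0},
    {"dx": 0.0, "dy": 0.0, "dz": 0, "rx": 0, "ry": 0, "rz": 0.091, "claw": 0},
    {"dx": 0.0, "dy": 0.0, "dz": 0, "rx": 0, "ry": 0, "rz": 0.091, "claw": 0},
    {"dx": 0.0, "dy": 0.0, "dz": 0, "rx": 0, "ry": 0, "rz": 0.091, "claw": 0},
    {"dx": 0.0, "dy": 0.0, "dz": 0, "rx": 0, "ry": 0, "rz": 0.091, "claw": 0},
    {"dx": 0.0, "dy": 0.0, "dz": 0, "rx": 0, "ry": 0, "rz": 0.091, "claw": 0},
    {"dx": 0.0, "dy": 0.0, "dz": 0, "rx": 0, "ry": 0, "rz": 0, "claw": 0},
    {"dx": 0.0, "dy": 0.0, "dz": 0, "rx": 0, "ry": 0, "rz": 0, "claw": 0},
  ],
)

```text
time_s: 18.75
ee_pos: [0.4298, -0.3172, 0.2808]
eef_rot: [3.141, 0.0, 2.208]
force: [-0.0, 0.1, -0.6]
grip_width: 0.0939
grip_force: 0.0
```

```bash
python3 - <<'E'
from h import *
o=telemetry.get_obs();print(o['ee_pos'],o['eef_rot'])
w=cloud(shot('wrist'));jar(w,.42,-.335,.098)
e=np.array([.42,-.335])-o['ee_pos'][:2];y=o['eef_rot'][2]
print('tool',e@[np.cos(y),np.sin(y)],e@[np.sin(y),-np.cos(y)])
for nm,s in (('c2',np.load('c2.npy').reshape(-1,3)),('side',cloud(shot('side')).reshape(-1,3))):
    m=(s[:,1]>-.42)&(s[:,1]<-.22)&(s[:,2]>.12)&(s[:,2]<.24)&(s[:,0]>.45)&(s[:,0]<.62)
    print(nm,m.sum(),s[m][np.argsort(s[m][:,0])[:3]])
E
```

```text
[ 0.42982084 -0.31722425  0.28083763] [3.14140666e+00 4.89662924e-04 2.20768346e+00]
cap 0.4197 -0.3352 r 0.023 n 1481 top 0.0966
n 406 [(np.float64(1.47), 33, np.float64(21.4)), (np.float64(1.48), 34, np.float64(21.4)), (np.float64(1.48), 32, np.float64(21.4)), (np.float64(1.49), 35, np.float64(21.4))] worst 3.09
tool -0.008450419860500796 -0.018466639406354866
c2 195 [[ 0.5732669  -0.26372452  0.13537353]
 [ 0.57351832 -0.27203933  0.13492164]
 [ 0.57362673 -0.28214745  0.13471235]]
side 143 [[ 0.57441457 -0.28100024  0.13902165]
 [ 0.57512671 -0.32688937  0.13726443]
 [ 0.57520862 -0.34919578  0.13511582]]
```

Request:
step_arm(
  plan=[
    {"dx": -0.085, "dy": -0.185, "dz": 0.1, "rx": 0, "ry": 0, "rz": 0.02, "claw": 0},
    {"dx": 0, "dy": 0, "dz": 0.35, "rx": 0, "ry": 0, "rz": 0, "claw": 0},
    {"dx": 0, "dy": 0, "dz": 0.35, "rx": 0, "ry": 0, "rz": 0, "claw": 0},
    {"dx": 0, "dy": 0, "dz": 0.35, "rx": 0, "ry": 0, "rz": 0, "claw": 0},
    {"dx": 0, "dy": 0, "dz": 0.35, "rx": 0, "ry": 0, "rz": 0, "claw": 0},
    {"dx": 0, "dy": 0, "dz": 0.3, "rx": 0, "ry": 0, "rz": 0, "claw": 0},
    {"dx": 0, "dy": 0, "dz": 0.2, "rx": 0, "ry": 0, "rz": 0, "claw": 0},
    {"dx": 0, "dy": 0, "dz": 0, "rx": 0, "ry": 0, "rz": 0, "claw": 0},
    {"dx": 0, "dy": 0, "dz": 0, "rx": 0, "ry": 0, "rz": 0, "claw": 0.4},
    {"dx": 0, "dy": 0, "dz": 0, "rx": 0, "ry": 0, "rz": 0, "claw": 0.4},
  ],
)

```text
time_s: 19.85
ee_pos: [0.4202, -0.3363, 0.0819]
eef_rot: [3.141, 0.002, 2.172]
force: [0.1, -0.5, -0.3]
grip_width: 0.0818
grip_force: 0.0
```

Request:
step_arm(
  plan=[
    {"dx": 0, "dy": 0, "dz": 0, "rx": 0, "ry": 0, "rz": 0, "claw": 1},
    {"dx": 0, "dy": 0, "dz": 0, "rx": 0, "ry": 0, "rz": 0, "claw": 1},
    {"dx": 0, "dy": 0, "dz": 0, "rx": 0, "ry": 0, "rz": 0, "claw": 1},
    {"dx": 0, "dy": 0, "dz": 0, "rx": 0, "ry": 0, "rz": 0, "claw": 1},
    {"dx": 0, "dy": 0, "dz": 0, "rx": 0, "ry": 0, "rz": 0, "claw": 1},
    {"dx": 0, "dy": 0, "dz": 0, "rx": 0, "ry": 0, "rz": 0, "claw": 1},
  ],
)

```text
time_s: 20.45
ee_pos: [0.4197, -0.3359, 0.0805]
eef_rot: [3.142, 0.0, 2.171]
force: [1.1, 0.5, 0.7]
grip_width: 0.0457
grip_force: 15.0
```

Request:
step_arm(
  plan=[
    {"dx": 0, "dy": 0, "dz": -0.1, "rx": 0, "ry": 0, "rz": 0, "claw": 1},
    {"dx": 0, "dy": 0, "dz": -0.25, "rx": 0, "ry": 0, "rz": 0, "claw": 1},
    {"dx": 0, "dy": 0, "dz": -0.25, "rx": 0, "ry": 0, "rz": 0, "claw": 1},
    {"dx": 0, "dy": 0, "dz": -0.25, "rx": 0, "ry": 0, "rz": -0.094, "claw": 1},
    {"dx": 0, "dy": 0, "dz": -0.25, "rx": 0, "ry": 0, "rz": -0.094, "claw": 1},
    {"dx": 0, "dy": 0, "dz": 0, "rx": 0, "ry": 0, "rz": -0.094, "claw": 1},
    {"dx": 0, "dy": 0, "dz": 0, "rx": 0, "ry": 0, "rz": -0.094, "claw": 1},
    {"dx": 0, "dy": 0, "dz": 0, "rx": 0, "ry": 0, "rz": -0.094, "claw": 1},
    {"dx": 0, "dy": 0, "dz": 0, "rx": 0, "ry": 0, "rz": -0.094, "claw": 1},
    {"dx": 0, "dy": 0, "dz": 0, "rx": 0, "ry": 0, "rz": -0.092, "claw": 1},
  ],
)

```text
time_s: 21.45
ee_pos: [0.4195, -0.3358, 0.1911]
eef_rot: [-3.141, 0.0, -3.076]
force: [-0.4, -0.3, -1.1]
grip_width: 0.0458
grip_force: 15.0
```

Request:
step_arm(
  plan=[
    {"dx": 0, "dy": 0, "dz": 0, "rx": 0, "ry": 0, "rz": 0, "claw": 1},
    {"dx": -0.035, "dy": 0.31, "dz": 0, "rx": 0, "ry": 0, "rz": 0, "claw": 1},
    {"dx": -0.035, "dy": 0.31, "dz": 0, "rx": 0, "ry": 0, "rz": 0, "claw": 1},
    {"dx": -0.035, "dy": 0.31, "dz": 0, "rx": 0, "ry": 0, "rz": 0, "claw": 1},
    {"dx": -0.035, "dy": 0.31, "dz": 0, "rx": 0, "ry": 0, "rz": 0, "claw": 1},
    {"dx": -0.035, "dy": 0.31, "dz": 0, "rx": 0, "ry": 0, "rz": 0, "claw": 1},
    {"dx": -0.035, "dy": 0.31, "dz": 0, "rx": 0, "ry": 0, "rz": 0, "claw": 1},
    {"dx": 0, "dy": 0, "dz": 0, "rx": 0, "ry": 0, "rz": 0, "claw": 1},
    {"dx": 0, "dy": 0, "dz": 0, "rx": 0, "ry": 0, "rz": 0, "claw": 1},
  ],
)

```text
time_s: 22.35
ee_pos: [0.4296, -0.1488, 0.1909]
eef_rot: [-3.141, 0.001, -3.084]
force: [0.4, 0.1, -1.2]
grip_width: 0.0456
grip_force: 15.0
```

```bash
python3 - <<'E'
from h import *
o=telemetry.get_obs();print(o['ee_pos'],o['eef_rot'],o['grip_width'])
e=np.array([.43,-.149])-o['ee_pos'][:2];y=o['eef_rot'][2]
print('tool',e@[np.cos(y),np.sin(y)],e@[np.sin(y),-np.cos(y)])
w=cloud(shot('wrist','w5.png'))
# jar body points in hand, lowest part
P=w.reshape(-1,3);m=(np.hypot(P[:,0]-.43,P[:,1]+.149)<.04)&(P[:,2]>.08)&(P[:,2]<.22)
print(np.percentile(P[m],[1,50,99],axis=0).round(3))
E
```

```text
[ 0.42962932 -0.1487864   0.19090718] [-3.14115154e+00  5.15725279e-04 -3.08409013e+00] 0.045580775035493154
tool -0.00035779013988713874 -0.00023455217471976552
[[ 0.405 -0.183  0.12 ]
 [ 0.419 -0.15   0.207]
 [ 0.448 -0.117  0.218]]
```

View pics/w5.png

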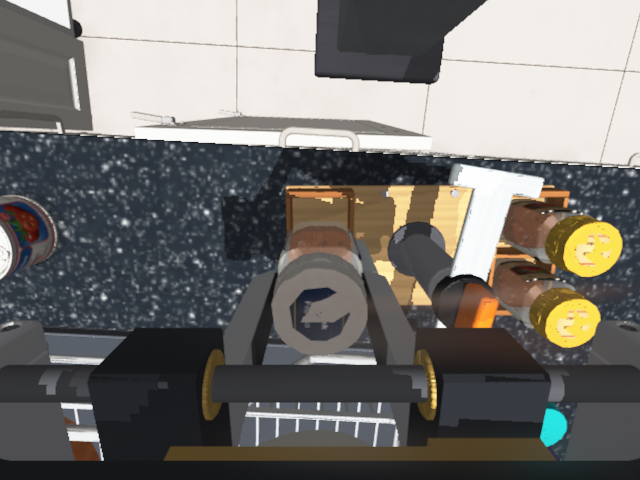

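White jar over bay3 (cap at (320,305)), and both yellow jars stand in the far bays at (590,245) and (565,320). Lowering with 2 mm outward bias.

Request:
step_arm(
  plan=[
    {"dx": 0, "dy": -0.02, "dz": 0.2, "rx": 0, "ry": 0, "rz": 0, "claw": 1},
    {"dx": 0, "dy": 0, "dz": 0.2, "rx": 0, "ry": 0, "rz": 0, "claw": 1},
    {"dx": 0, "dy": 0, "dz": 0.2, "rx": 0, "ry": 0, "rz": 0, "claw": 1},
    {"dx": 0, "dy": 0, "dz": 0.15, "rx": 0, "ry": 0, "rz": 0, "claw": 1},
    {"dx": 0, "dy": 0, "dz": 0.1, "rx": 0, "ry": 0, "rz": 0, "claw": 1},
    {"dx": 0, "dy": 0, "dz": 0.1, "rx": 0, "ry": 0, "rz": 0, "claw": 1},
    {"dx": 0, "dy": 0, "dz": 0.05, "rx": 0, "ry": 0, "rz": 0, "claw": 1},
    {"dx": 0, "dy": 0, "dz": 0.0, "rx": 0, "ry": 0, "rz": 0, "claw": 1},
  ],
)

```text
time_s: 23.2
ee_pos: [0.43, -0.1529, 0.0904]
eef_rot: [-3.14, 0.001, -3.085]
force: [4.2, -10.4, -8.7]
grip_width: 0.0456
grip_force: 25.0
```

Request:
step_arm(
  plan=[
    {"dx": 0, "dy": 0, "dz": 0, "rx": 0, "ry": 0, "rz": 0, "claw": 1},
    {"dx": 0, "dy": 0, "dz": 0, "rx": 0, "ry": 0, "rz": 0, "claw": 1},
  ],
)

```text
time_s: 23.4
ee_pos: [0.43, -0.1529, 0.0904]
eef_rot: [-3.139, 0.001, -3.085]
force: [3.2, -9.6, -8.1]
grip_width: 0.0457
grip_force: 25.1
```

```bash
python3 - <<'E'
from h import *
o=telemetry.get_obs();print(o['ee_pos'],o['eef_rot'],o['grip_width'],o['force'],o['moment'])
w=cloud(shot('wrist','w6.png'))
P=w.reshape(-1,3);m=(abs(P[:,2]-.108)<.004)&(np.hypot(P[:,0]-.457,P[:,1]+.109)<.03)
print(m.sum(),P[m].mean(0) if m.sum() else '')
c=np.load('c2.npy').reshape(-1,3);m=(abs(c[:,2]-.108)<.004)&(np.hypot(c[:,0]-.457,c[:,1]+.109)<.03)
print(m.sum(),cv2.minAreaRect((c[m][:,:2]*1000).astype(np.float32)))
E
```

```text
[ 0.42998006 -0.15293174  0.09042131] [-3.13943339e+00  1.04246003e-03 -3.08512414e+00] 0.04570083239425963 [ 3.19071488 -9.62824417 -8.12481312] [-1.90105595 -0.60537274 -0.14606905]
4 [ 0.43854379 -0.13223763  0.10687589]
328 ((457.8396911621094, -108.57402038574219), (20.091938018798828, 15.83318042755127), 0.7802978157997131)
```

View pics/w6.png

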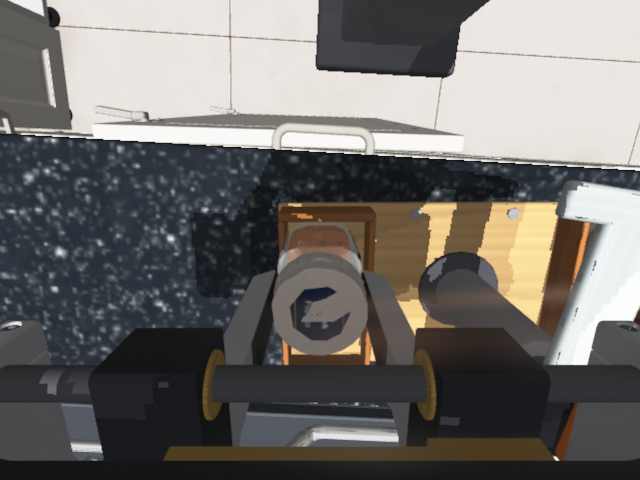

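The white jar is in bay3 with its cap at (320,310), but something is pushing the +y finger with about 10 N. I'll check the geometry near the grip.

```bash
python3 - <<'E'
from h import *
p=shot('wrist');w=cloud(p)
for u,v in ((430,335),(540,335),(540,400),(480,340),(480,380),(620,350),(340,310),(320,215),(580,200),(600,260),(560,440),(570,300)): print((u,v),w[v,u].round(3))
s=shot('side','s6.png')
cv2.imwrite('pics/s6c.png',cv2.resize(s['img'][190:300,310:420,::-1],None,fx=5,fy=5,interpolation=2))
E
```

```text
(430, 335) [ 0.395 -0.128  0.177]
(540, 335) [ 0.436 -0.045  0.101]
(540, 400) [ 0.398 -0.111  0.194]
(480, 340) [ 0.394 -0.117  0.18 ]
(480, 380) [ 0.395 -0.123  0.193]
(620, 350) [ 0.396 -0.082  0.178]
(340, 310) [ 0.426 -0.144  0.106]
(320, 215) [ 0.398 -0.154  0.031]
(580, 200) [ 0.367 -0.063  0.128]
(600, 260) [ 0.389 -0.049  0.127]
(560, 440) [ 0.463 -0.053  0.137]
(570, 300) [ 0.406 -0.056  0.126]
```

View pics/s6c.png

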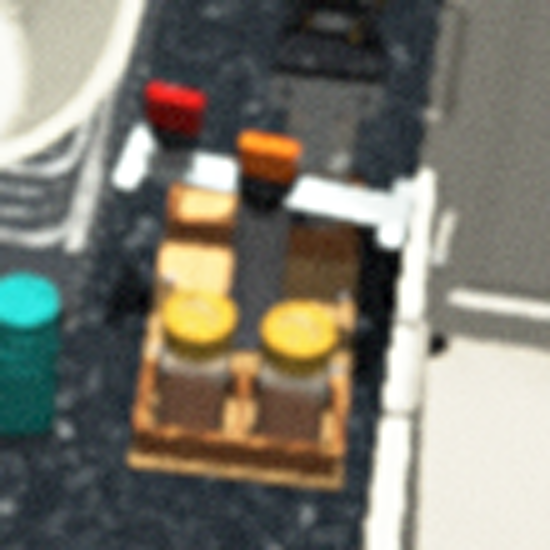

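```bash
python3 - <<'E'
from h import *
o=telemetry.get_obs();p=shot('wrist');w=cloud(p).reshape(-1,3)
y=o['eef_rot'][2];d=w[:,:2]-o['ee_pos'][:2];tx=d@[np.cos(y),np.sin(y)];ty=d@[np.sin(y),-np.cos(y)]
for z0 in np.arange(.07,.18,.01):
    for s in (-1,1):
        m=(w[:,2]>z0)&(w[:,2]<z0+.01)&(ty*s>.02)&(ty*s<.06)&(abs(tx)<.05)
        if m.sum()>5: print(round(z0,3),s,m.sum(),'tx',np.percentile(tx[m],[2,98]).round(3),'ty',np.percentile(ty[m],[2,98]).round(3))
E
```

```text
0.07 -1 131 tx [0.008 0.018] ty [-0.031 -0.02 ]
0.07 1 116 tx [0.008 0.017] ty [0.02  0.031]
0.08 -1 193 tx [0.008 0.014] ty [-0.035 -0.021]
0.08 1 189 tx [0.008 0.01 ] ty [0.021 0.034]
0.09 -1 278 tx [-0.005  0.013] ty [-0.035 -0.021]
0.09 1 244 tx [0.006 0.011] ty [0.021 0.034]
0.1 -1 516 tx [-0.006  0.011] ty [-0.035 -0.02 ]
0.1 1 463 tx [-0.006  0.01 ] ty [0.02  0.034]
0.11 -1 426 tx [-0.006  0.01 ] ty [-0.035 -0.023]
0.11 1 437 tx [-0.006  0.01 ] ty [0.022 0.034]
0.12 -1 530 tx [-0.007  0.011] ty [-0.035 -0.023]
0.12 1 529 tx [-0.006  0.01 ] ty [0.022 0.034]
0.13 -1 626 tx [-0.004  0.01 ] ty [-0.035 -0.023]
0.13 1 627 tx [-0.004  0.01 ] ty [0.022 0.034]
0.14 -1 623 tx [0.001 0.011] ty [-0.034 -0.023]
0.14 1 628 tx [0.001 0.011] ty [0.023 0.033]
0.15 -1 319 tx [-0.009  0.011] ty [-0.031 -0.024]
0.15 1 302 tx [-0.009  0.011] ty [0.024 0.03 ]
0.16 -1 335 tx [-0.009  0.006] ty [-0.025 -0.024]
0.16 1 332 tx [-0.009  0.006] ty [0.024 0.024]
0.17 -1 1822 tx [-0.003  0.034] ty [-0.045 -0.024]
0.17 1 1890 tx [-0.002  0.034] ty [0.023 0.045]
```

Request:
step_arm(
  plan=[
    {"dx": 0, "dy": 0, "dz": -0.04, "rx": 0, "ry": 0, "rz": 0, "claw": 1},
    {"dx": 0, "dy": 0, "dz": 0, "rx": 0, "ry": 0, "rz": 0, "claw": 1},
  ],
)

```text
time_s: 23.8
ee_pos: [0.4297, -0.1529, 0.0946]
eef_rot: [-3.14, 0.0, -3.085]
force: [-0.9, -9.5, -2.3]
grip_width: 0.0456
grip_force: 24.5
```

```bash
python3 - <<'E'
from h import *
o=telemetry.get_obs();print(o['ee_pos'],o['eef_rot'],o['grip_width'],o['force'],o['moment'],o['grip_force'])
E
```

```text
[ 0.42966067 -0.15290503  0.09462836] [-3.13960183e+00  2.17180425e-04 -3.08496220e+00] 0.04558877975574123 [-0.93017389 -9.45465557 -2.3023094 ] [-1.66348318  0.1490394  -0.03036584] 24.52912953682244
```

Request:
step_arm(
  plan=[
    {"dx": 0.03, "dy": 0, "dz": 0, "rx": 0, "ry": 0, "rz": 0, "claw": 1},
    {"dx": 0, "dy": 0, "dz": 0, "rx": 0, "ry": 0, "rz": 0, "claw": 1},
    {"dx": 0, "dy": 0, "dz": 0, "rx": 0, "ry": 0, "rz": 0, "claw": 1},
  ],
)

```text
time_s: 24.1
ee_pos: [0.4271, -0.1529, 0.0948]
eef_rot: [-3.14, 0.002, -3.085]
force: [3.0, -6.4, -1.3]
grip_width: 0.0458
grip_force: 22.3
```

```bash
python3 - <<'E'
from h import *
o=telemetry.get_obs();print(o['ee_pos'],o['eef_rot'],o['grip_width'],o['force'],o['moment'],o['grip_force'])
# bay3 rim in the last view: wall-top points around the jar
w=cloud(shot('wrist')).reshape(-1,3)
y=o['eef_rot'][2];d=w[:,:2]-o['ee_pos'][:2];tx=d@[np.cos(y),np.sin(y)];ty=d@[np.sin(y),-np.cos(y)]
m=(abs(w[:,2]-.031)<.004)&(abs(tx)<.06)&(abs(ty)<.06)
h=np.histogram(ty[m],bins=np.arange(-.05,.051,.002));print([(round(a*1e3),n) for a,n in zip(h[1],h[0]) if n>8])
h=np.histogram(tx[m],bins=np.arange(-.05,.051,.002));print([(round(a*1e3),n) for a,n in zip(h[1],h[0]) if n>8])
E
```

```text
[ 0.4271302  -0.15292982  0.09484326] [-3.13967495e+00  1.57587998e-03 -3.08520744e+00] 0.045792853322167926 [ 3.01875851 -6.36331409 -1.29205733] [-1.29195068 -0.40056842 -0.13877172] 22.272839723154902
[(-28, np.int64(97)), (-26, np.int64(86)), (-24, np.int64(44)), (-22, np.int64(33)), (-20, np.int64(36)), (-18, np.int64(36)), (-16, np.int64(39)), (-14, np.int64(36)), (-12, np.int64(38)), (-10, np.int64(39)), (-8, np.int64(36)), (-6, np.int64(38)), (-4, np.int64(36)), (-2, np.int64(37)), (0, np.int64(37)), (2, np.int64(37)), (4, np.int64(34)), (6, np.int64(37)), (8, np.int64(39)), (10, np.int64(37)), (12, np.int64(37)), (14, np.int64(37)), (16, np.int64(37)), (18, np.int64(38)), (20, np.int64(34)), (22, np.int64(30)), (24, np.int64(30)), (26, np.int64(30)), (28, np.int64(30)), (30, np.int64(35)), (32, np.int64(219)), (34, np.int64(169))]
[(-8, np.int64(17)), (-6, np.int64(17)), (-4, np.int64(15)), (-2, np.int64(18)), (0, np.int64(21)), (2, np.int64(20)), (4, np.int64(24)), (6, np.int64(22)), (8, np.int64(25)), (10, np.int64(31)), (12, np.int64(35)), (14, np.int64(34)), (16, np.int64(36)), (18, np.int64(53)), (20, np.int64(60)), (22, np.int64(137)), (24, np.int64(227)), (26, np.int64(284)), (28, np.int64(285)), (30, np.int64(177))]
```

Request:
step_arm(
  plan=[
    {"dx": -0.02, "dy": -0.015, "dz": 0, "rx": 0, "ry": 0, "rz": 0, "claw": 1},
    {"dx": 0, "dy": 0, "dz": 0, "rx": 0, "ry": 0, "rz": 0, "claw": 1},
    {"dx": 0, "dy": 0, "dz": 0, "rx": 0, "ry": 0, "rz": 0, "claw": 1},
  ],
)

```text
time_s: 24.45
ee_pos: [0.4288, -0.153, 0.0944]
eef_rot: [-3.141, 0.0, -3.083]
force: [0.3, -3.9, -1.0]
grip_width: 0.0457
grip_force: 18.7
```

Request:
step_arm(
  plan=[
    {"dx": 0, "dy": 0.03, "dz": 0, "rx": 0, "ry": 0, "rz": 0, "claw": 1},
    {"dx": 0, "dy": 0, "dz": 0, "rx": 0, "ry": 0, "rz": 0, "claw": 1},
    {"dx": 0, "dy": 0, "dz": 0, "rx": 0, "ry": 0, "rz": 0, "claw": 1},
  ],
)

```text
time_s: 24.75
ee_pos: [0.4289, -0.1525, 0.0948]
eef_rot: [-3.136, 0.001, -3.083]
force: [-0.0, -28.1, -7.5]
grip_width: 0.0455
grip_force: 43.0
```

Request:
step_arm(
  plan=[
    {"dx": 0, "dy": -0.035, "dz": 0.03, "rx": 0, "ry": 0, "rz": 0, "claw": 1},
    {"dx": 0, "dy": 0, "dz": 0.03, "rx": 0, "ry": 0, "rz": 0, "claw": 1},
    {"dx": 0, "dy": 0, "dz": 0, "rx": 0, "ry": 0, "rz": 0, "claw": 1},
  ],
)

```text
time_s: 25.05
ee_pos: [0.4287, -0.1531, 0.0881]
eef_rot: [-3.141, -0.0, -3.082]
force: [1.0, -3.5, -2.9]
grip_width: 0.0462
grip_force: 18.7
```

Request:
step_arm(
  plan=[
    {"dx": 0, "dy": -0.03, "dz": 0, "rx": 0, "ry": 0, "rz": 0, "claw": 0.43},
    {"dx": 0, "dy": -0.02, "dz": 0, "rx": 0, "ry": 0, "rz": 0, "claw": 0.43},
    {"dx": 0, "dy": 0, "dz": 0, "rx": 0, "ry": 0, "rz": 0, "claw": 0.43},
    {"dx": 0, "dy": 0, "dz": 0, "rx": 0, "ry": 0, "rz": 0, "claw": 0.43},
  ],
  grip_force=5,
)

```text
time_s: 25.45
ee_pos: [0.4291, -0.1578, 0.0886]
eef_rot: [3.141, 0.0, -3.082]
force: [-0.5, 3.2, 2.6]
grip_width: 0.0534
grip_force: 1.4
```

```bash
python3 - <<'E'
from h import *
o=telemetry.get_obs();print(o['ee_pos'],o['grip_width'],o['force'],o['moment'],o['grip_force'])
jar(cloud(shot('wrist')),.4287,-.153,.104)
E
```

```text
[ 0.4290781  -0.15782903  0.08855666] 0.053368560432231246 [-0.48355638  3.22855496  2.64775587] [ 0.66867827  0.04225342 -0.0040716 ] 1.4328902098350227
cap 0.4198 -0.1588 r 0.0391 n 8046 top 0.1028
n 4579 [(np.float64(7.38), -20, np.float64(21.8)), (np.float64(7.38), -19, np.float64(21.8)), (np.float64(7.38), -21, np.float64(21.8)), (np.float64(7.38), -18, np.float64(21.8))] worst 8.58
```

Request:
step_arm(
  plan=[
    {"dx": 0, "dy": 0.02, "dz": 0, "rx": 0, "ry": 0, "rz": 0, "claw": 0.43},
    {"dx": 0, "dy": 0, "dz": 0, "rx": 0, "ry": 0, "rz": 0, "claw": 0.43},
    {"dx": 0, "dy": 0, "dz": 0, "rx": 0, "ry": 0, "rz": 0, "claw": 0.43},
  ],
)

```text
time_s: 25.8
ee_pos: [0.4291, -0.1569, 0.0886]
eef_rot: [-3.139, 0.001, -3.082]
force: [-0.7, -7.9, 0.4]
grip_width: 0.0532
grip_force: 4.3
```

Request:
step_arm(
  plan=[
    {"dx": 0, "dy": -0.012, "dz": 0, "rx": 0, "ry": 0, "rz": 0, "claw": 0.43},
    {"dx": 0, "dy": 0, "dz": -0.05, "rx": 0, "ry": 0, "rz": 0, "claw": 0.43},
    {"dx": 0, "dy": 0, "dz": -0.1, "rx": 0, "ry": 0, "rz": 0, "claw": 0.43},
    {"dx": 0, "dy": 0, "dz": -0.15, "rx": 0, "ry": 0, "rz": 0, "claw": 0.43},
    {"dx": 0, "dy": 0, "dz": -0.15, "rx": 0, "ry": 0, "rz": 0, "claw": 0.43},
  ],
)

```text
time_s: 26.3
ee_pos: [0.429, -0.1571, 0.1347]
eef_rot: [-3.141, 0.0, -3.082]
force: [-0.3, -0.3, 0.1]
grip_width: 0.0535
grip_force: 0.0
```

Request:
step_arm(
  plan=[
    {"dx": 0, "dy": 0, "dz": -0.3, "rx": 0, "ry": 0, "rz": 0, "claw": 0.35},
    {"dx": 0, "dy": 0, "dz": -0.4, "rx": 0, "ry": 0, "rz": 0, "claw": 0.35},
    {"dx": 0, "dy": 0, "dz": -0.4, "rx": 0, "ry": 0, "rz": 0, "claw": 0.35},
    {"dx": 0, "dy": 0, "dz": -0.4, "rx": 0, "ry": 0, "rz": 0, "claw": 0.35},
    {"dx": 0, "dy": 0, "dz": 0, "rx": 0, "ry": 0, "rz": 0, "claw": 0.35},
  ],
)

```text
time_s: 26.8
ee_pos: [0.4301, -0.1575, 0.2892]
eef_rot: [-3.137, 0.008, -3.082]
force: [0.7, 0.3, -0.7]
grip_width: 0.0612
grip_force: 0.0
```

```bash
python3 - <<'E'
from h import *
o=telemetry.get_obs();print(o['ee_pos'],o['eef_rot'],o['force'])
p=shot('wrist','w7.png');c=cloud(p);jar(c,.4287,-.153,.104)
P=c.reshape(-1,3);hsv=cv2.cvtColor(p['img'],cv2.COLOR_RGB2HSV).reshape(-1,3)
k=(hsv[:,0]>8)&(hsv[:,0]<18)&(hsv[:,1]>180)&(P[:,2]>.151)&(P[:,2]<.175)
q=P[k]; print(k.sum(),cv2.minAreaRect((q[:,:2]*1000).astype(np.float32)))
E
```

```text
[ 0.43007753 -0.1575497   0.28920858] [-3.13737748  0.00780883 -3.08180218] [ 0.67292878  0.27650161 -0.7193988 ]
cap 0.4353 -0.1417 r 0.0372 n 1620 top 0.1026
n 1279 [(np.float64(5.65), 2, np.float64(31.1)), (np.float64(5.65), 1, np.float64(31.1)), (np.float64(5.67), 3, np.float64(31.1)), (np.float64(5.67), 0, np.float64(31.1))] worst 8.19
433 ((453.5912780761719, -47.43035125732422), (12.40577507019043, 34.8803825378418), 85.05760192871094)
```

View pics/w7.png

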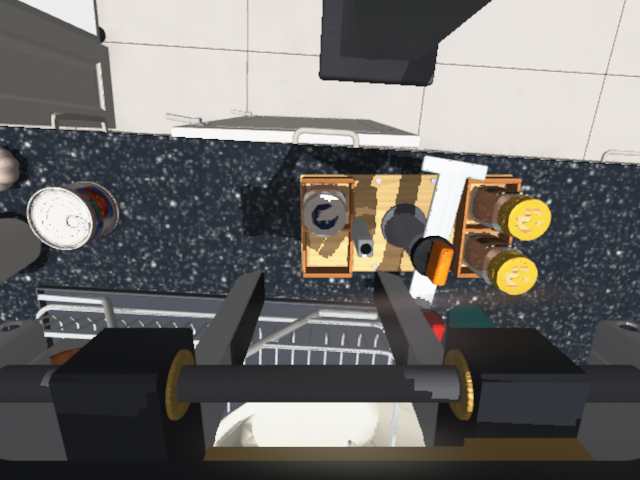

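The jars are all standing: white at (325,212), yellows at (530,218) and (512,273). The orange grip is at (440,262). Next I go over it with yaw 175°.

Request:
step_arm(
  plan=[
    {"dx": 0, "dy": 0, "dz": 0, "rx": 0, "ry": 0, "rz": 0.093, "claw": 0},
    {"dx": 0, "dy": 0, "dz": 0, "rx": 0, "ry": 0, "rz": 0, "claw": 0},
    {"dx": -0.035, "dy": 0.28, "dz": 0, "rx": 0, "ry": 0, "rz": 0, "claw": 0},
    {"dx": -0.035, "dy": 0.28, "dz": 0, "rx": 0, "ry": 0, "rz": 0, "claw": 0},
    {"dx": -0.035, "dy": 0.28, "dz": 0, "rx": 0, "ry": 0, "rz": 0, "claw": 0},
    {"dx": -0.035, "dy": 0.28, "dz": 0, "rx": 0, "ry": 0, "rz": 0, "claw": 0},
    {"dx": 0, "dy": 0, "dz": 0.4, "rx": 0, "ry": 0, "rz": 0, "claw": 0},
    {"dx": 0, "dy": 0, "dz": 0.3, "rx": 0, "ry": 0, "rz": 0, "claw": 0.5},
    {"dx": 0, "dy": 0, "dz": 0, "rx": 0, "ry": 0, "rz": 0, "claw": 0.5},
    {"dx": 0, "dy": 0, "dz": 0, "rx": 0, "ry": 0, "rz": 0, "claw": 0.5},
  ],
)

```text
time_s: 27.85
ee_pos: [0.4526, -0.0469, 0.214]
eef_rot: [3.141, -0.001, 3.057]
force: [-0.2, -0.0, 0.5]
grip_width: 0.0733
grip_force: 0.0
```

```bash
cat >> h.py <<'E'
def wing(p,c,h0,h1,z0,z1):
    P=c.reshape(-1,3);hsv=cv2.cvtColor(p['img'],cv2.COLOR_RGB2HSV).reshape(-1,3)
    k=(hsv[:,0]>h0)&(hsv[:,0]<h1)&(hsv[:,1]>180)&(P[:,2]>z0)&(P[:,2]<z1)
    q=P[k]; print(k.sum(),q[:,2].max() if k.sum() else '',cv2.minAreaRect((q[:,:2]*1000).astype(np.float32)) if k.sum() else '')
E
python3 - <<'E'
from h import *
o=telemetry.get_obs();print(o['ee_pos'],o['eef_rot'],o['grip_width'])
p=shot('wrist');wing(p,cloud(p),8,18,.151,.175)
E
```

```text
[ 0.45262618 -0.04685354  0.21396497] [ 3.14149538e+00 -7.02669798e-04  3.05715307e+00] 0.07332651048246598
917 0.16352506156271396 ((453.1830139160156, -46.596435546875), (11.881413459777832, 34.42000961303711), 85.07547760009766)
```

Aligned within 1 mm. Descend to z 0.157 and close at 40 N.

Request:
step_arm(
  plan=[
    {"dx": 0, "dy": 0, "dz": 0.2, "rx": 0, "ry": 0, "rz": 0, "claw": 0.5},
    {"dx": 0, "dy": 0, "dz": 0.2, "rx": 0, "ry": 0, "rz": 0, "claw": 0.5},
    {"dx": 0, "dy": 0, "dz": 0.16, "rx": 0, "ry": 0, "rz": 0, "claw": 0.5},
    {"dx": 0, "dy": 0, "dz": 0, "rx": 0, "ry": 0, "rz": 0, "claw": 1},
    {"dx": 0, "dy": 0, "dz": 0, "rx": 0, "ry": 0, "rz": 0, "claw": 1},
    {"dx": 0, "dy": 0, "dz": 0, "rx": 0, "ry": 0, "rz": 0, "claw": 1},
    {"dx": 0, "dy": 0, "dz": 0, "rx": 0, "ry": 0, "rz": 0, "claw": 1},
    {"dx": 0, "dy": 0, "dz": 0, "rx": 0, "ry": 0, "rz": 0, "claw": 1},
    {"dx": 0, "dy": 0, "dz": 0, "rx": 0, "ry": 0, "rz": 0, "claw": 1},
    {"dx": 0, "dy": 0, "dz": 0, "rx": 0, "ry": 0, "rz": 0, "claw": 1},
  ],
  grip_force=40,
)

```text
time_s: 28.9
ee_pos: [0.4529, -0.0465, 0.1578]
eef_rot: [3.141, 0.001, 3.055]
force: [1.2, 5.4, 2.5]
grip_width: 0.0117
grip_force: 40.0
```

Request:
step_arm(
  plan=[
    {"dx": 0, "dy": 0, "dz": 0, "rx": 0, "ry": 0, "rz": 0, "claw": 1},
    {"dx": 0, "dy": 0, "dz": 0, "rx": 0, "ry": 0, "rz": 0, "claw": 1},
  ],
)

```text
time_s: 29.1
ee_pos: [0.4529, -0.0465, 0.1577]
eef_rot: [3.141, 0.001, 3.055]
force: [1.4, 4.0, 2.2]
grip_width: 0.0117
grip_force: 40.0
```

Request:
step_arm(
  plan=[
    {"dx": 0, "dy": 0, "dz": 0.05, "rx": 0, "ry": 0, "rz": 0, "claw": 1},
    {"dx": 0, "dy": 0, "dz": 0.05, "rx": 0, "ry": 0, "rz": 0, "claw": 1},
    {"dx": 0, "dy": 0, "dz": 0.04, "rx": 0, "ry": 0, "rz": 0, "claw": 1},
    {"dx": 0, "dy": 0, "dz": 0.01, "rx": 0, "ry": 0, "rz": 0, "claw": 1},
    {"dx": 0, "dy": 0, "dz": 0, "rx": 0, "ry": 0, "rz": 0, "claw": 1},
  ],
)

```text
time_s: 29.6
ee_pos: [0.4533, -0.0466, 0.144]
eef_rot: [3.141, 0.002, 3.055]
force: [-4.2, 5.4, 19.3]
grip_width: 0.0117
grip_force: 40.0
```

Request:
step_arm(
  plan=[
    {"dx": 0, "dy": 0, "dz": 0, "rx": 0, "ry": 0, "rz": 0.07, "claw": 1},
    {"dx": 0, "dy": 0, "dz": 0, "rx": 0, "ry": 0, "rz": 0.07, "claw": 1},
    {"dx": 0, "dy": 0, "dz": 0, "rx": 0, "ry": 0, "rz": 0.07, "claw": 1},
    {"dx": 0, "dy": 0, "dz": 0, "rx": 0, "ry": 0, "rz": 0.07, "claw": 1},
    {"dx": 0, "dy": 0, "dz": 0, "rx": 0, "ry": 0, "rz": 0.07, "claw": 1},
    {"dx": 0, "dy": 0, "dz": 0, "rx": 0, "ry": 0, "rz": 0, "claw": 1},
  ],
)

```text
time_s: 30.2
ee_pos: [0.4535, -0.0461, 0.1441]
eef_rot: [3.139, 0.002, 2.501]
force: [-1.6, 11.0, 18.4]
grip_width: 0.0116
grip_force: 40.0
```

```bash
python3 - <<'E'
from h import *
o=telemetry.get_obs();print(o['ee_pos'],o['eef_rot'],o['force'],o['moment'],o['grip_width'])
E
```

```text
[ 0.45345448 -0.0461108   0.14405711] [3.13908619e+00 1.52444592e-03 2.50144800e+00] [-1.61602307 10.96827711 18.40453935] [ 2.10119652  0.50356854 -0.01249679] 0.011597211270095897
```

Request:
step_arm(
  plan=[
    {"dx": 0.006, "dy": 0.008, "dz": 0, "rx": 0, "ry": 0, "rz": 0.07, "claw": 1},
    {"dx": 0, "dy": 0, "dz": 0, "rx": 0, "ry": 0, "rz": 0.07, "claw": 1},
    {"dx": 0, "dy": 0, "dz": 0, "rx": 0, "ry": 0, "rz": 0.07, "claw": 1},
    {"dx": 0, "dy": 0, "dz": 0, "rx": 0, "ry": 0, "rz": 0.07, "claw": 1},
    {"dx": 0, "dy": 0, "dz": 0, "rx": 0, "ry": 0, "rz": 0.07, "claw": 1},
    {"dx": 0, "dy": 0, "dz": 0, "rx": 0, "ry": 0, "rz": 0.07, "claw": 1},
    {"dx": 0, "dy": 0, "dz": 0, "rx": 0, "ry": 0, "rz": 0, "claw": 1},
  ],
)

```text
time_s: 30.9
ee_pos: [0.4539, -0.0454, 0.1441]
eef_rot: [3.138, 0.001, 1.842]
force: [1.8, 9.4, 15.1]
grip_width: 0.0117
grip_force: 40.0
```

```bash
python3 - <<'E'
from h import *
o=telemetry.get_obs();print(o['ee_pos'],o['eef_rot'],o['force'],o['moment'],o['grip_width'])
E
```

```text
[ 0.45392659 -0.04538345  0.14408314] [3.13753542e+00 5.40791399e-04 1.84165518e+00] [ 1.79384871  9.42480249 15.10267751] [ 1.57963284 -0.23279039 -0.0570963 ] 0.011690475218515229
```

Request:
step_arm(
  plan=[
    {"dx": 0, "dy": 0, "dz": 0, "rx": 0, "ry": 0, "rz": 0.05, "claw": 1},
    {"dx": 0, "dy": 0, "dz": 0, "rx": 0, "ry": 0, "rz": 0.04, "claw": 1},
    {"dx": 0, "dy": 0, "dz": 0, "rx": 0, "ry": 0, "rz": 0.02, "claw": 1},
    {"dx": 0, "dy": 0, "dz": 0, "rx": 0, "ry": 0, "rz": 0, "claw": 1},
  ],
)

```text
time_s: 31.3
ee_pos: [0.4541, -0.0453, 0.1441]
eef_rot: [3.137, -0.0, 1.672]
force: [3.6, 9.0, 13.5]
grip_width: 0.0116
grip_force: 40.0
```

```bash
python3 - <<'E'
from h import *
o=telemetry.get_obs();print(o['ee_pos'],o['eef_rot'],o['force'],o['moment'],o['grip_width'])
E
```

```text
[ 0.45409493 -0.0453373   0.14409874] [ 3.13705762e+00 -1.15720259e-04  1.67173823e+00] [ 3.56080705  8.9581256  13.50974748] [ 1.70781027 -0.56318821 -0.04596553] 0.011602967243098538
```

Request:
step_arm(
  plan=[
    {"dx": 0, "dy": 0, "dz": 0, "rx": 0, "ry": 0, "rz": 0.02, "claw": 1},
    {"dx": 0, "dy": 0, "dz": 0, "rx": 0, "ry": 0, "rz": 0.015, "claw": 1},
    {"dx": 0, "dy": 0, "dz": 0, "rx": 0, "ry": 0, "rz": 0, "claw": 1},
  ],
)

```text
time_s: 31.6
ee_pos: [0.4541, -0.0453, 0.1441]
eef_rot: [3.137, -0.0, 1.618]
force: [4.2, 9.0, 14.0]
grip_width: 0.0118
grip_force: 40.1
```

```bash
python3 - <<'E'
from h import *
o=telemetry.get_obs();print(o['ee_pos'],o['eef_rot'],o['force'],o['moment'],o['grip_width'])
E
```

```text
[ 0.45414674 -0.04534652  0.14409396] [ 3.13699997e+00 -1.78907251e-04  1.61765564e+00] [ 4.2112641   9.01821341 13.99681005] [ 1.65754186 -0.53584883  0.39418378] 0.011769717181445477
```

The torque has risen, so the plate is at its stop. Release, rise and verify.

Request:
step_arm(
  plan=[
    {"dx": 0, "dy": 0, "dz": 0, "rx": 0, "ry": 0, "rz": -0.02, "claw": 1},
    {"dx": 0, "dy": 0, "dz": 0, "rx": 0, "ry": 0, "rz": 0, "claw": 0.5},
    {"dx": 0, "dy": 0, "dz": 0, "rx": 0, "ry": 0, "rz": 0, "claw": 0.5},
    {"dx": 0, "dy": 0, "dz": 0, "rx": 0, "ry": 0, "rz": 0, "claw": 0.5},
    {"dx": 0, "dy": 0, "dz": 0, "rx": 0, "ry": 0, "rz": 0, "claw": 0.5},
    {"dx": 0, "dy": 0, "dz": -0.2, "rx": 0, "ry": 0, "rz": 0, "claw": 0.5},
    {"dx": 0, "dy": 0, "dz": -0.3, "rx": 0, "ry": 0, "rz": 0, "claw": 0.5},
    {"dx": 0, "dy": 0, "dz": -0.4, "rx": 0, "ry": 0, "rz": 0, "claw": 0.5},
    {"dx": 0, "dy": 0, "dz": -0.2, "rx": 0, "ry": 0, "rz": 0, "claw": 0.5},
    {"dx": 0, "dy": 0, "dz": 0, "rx": 0, "ry": 0, "rz": 0, "claw": 0.5},
  ],
)

```text
time_s: 32.6
ee_pos: [0.4533, -0.046, 0.2546]
eef_rot: [3.138, 0.001, 1.649]
force: [-0.0, -0.1, -0.4]
grip_width: 0.0469
grip_force: 0.0
```

```bash
python3 - <<'E'
from h import *
o=telemetry.get_obs();print(o['ee_pos'],o['eef_rot'],o['grip_width'],o['force'])
p=shot('wrist');c=cloud(p);wing(p,c,8,18,.14,.17);wing(p,c,-1,5,.164,.19)
P=c.reshape(-1,3);m=(np.hypot(P[:,0]-.454,P[:,1]+.047)<.1)&(P[:,2]>.11)&(P[:,2]<.135);print('plate',m.sum(),np.percentile(P[m][:,2],[10,50,90]))
E
```

```text
[ 0.45327348 -0.0460189   0.25456986] [3.13795062e+00 1.12373812e-03 1.64896315e+00] 0.0468764903039403 [-0.01757491 -0.14408855 -0.44485375]
620 0.1519866687961851 ((453.87811279296875, -45.461055755615234), (11.367053031921387, 33.80931091308594), 4.401401042938232)
50 0.17472282154118904 ((459.2447204589844, -120.9742202758789), (8.792600631713867, 5.516428470611572), 3.2118494510650635)
plate 5859 [0.11640785 0.11755541 0.12435306]
```

Plate locked: grip top 152 mm, down 11.5 mm, along the carrier. Now over the screw.

Request:
step_arm(
  plan=[
    {"dx": -0.2, "dy": 0, "dz": 0, "rx": 0, "ry": 0, "rz": 0, "claw": 0.5},
    {"dx": -0.2, "dy": 0, "dz": 0, "rx": 0, "ry": 0, "rz": 0, "claw": 0.5},
    {"dx": -0.22, "dy": 0, "dz": 0, "rx": 0, "ry": 0, "rz": 0, "claw": 0.5},
    {"dx": 0, "dy": 0, "dz": 0, "rx": 0, "ry": 0, "rz": 0, "claw": 0.5},
    {"dx": 0, "dy": 0, "dz": 0, "rx": 0, "ry": 0, "rz": 0, "claw": 0.5},
  ],
)

```text
time_s: 33.15
ee_pos: [0.457, -0.1074, 0.251]
eef_rot: [-3.139, -0.001, 1.648]
force: [0.1, -0.0, -0.5]
grip_width: 0.0472
grip_force: 0.0
```

```bash
python3 - <<'E'
from h import *
o=telemetry.get_obs();print(o['ee_pos'],o['eef_rot'],o['grip_width'],o['qpos'][5])
p=shot('wrist');c=cloud(p);wing(p,c,8,18,.14,.17);wing(p,c,-1,5,.164,.19)
E
```

```text
[ 0.45697675 -0.10744471  0.25099862] [-3.13932410e+00 -1.05847727e-03  1.64819417e+00] 0.047173821252556154 -0.38646638791252924
689 0.15311644560386206 ((454.09869384765625, -46.30634689331055), (11.198366165161133, 34.38573455810547), 4.253011703491211)
732 0.17573190131625657 ((458.5582580566406, -107.65117645263672), (11.72971248626709, 34.90766143798828), 1.7068805694580078)
```

Request:
step_arm(
  plan=[
    {"dx": 0, "dy": 0.016, "dz": 0.2, "rx": 0, "ry": 0, "rz": 0.03, "claw": 0.5},
    {"dx": 0, "dy": 0, "dz": 0.25, "rx": 0, "ry": 0, "rz": 0, "claw": 0.5},
    {"dx": 0, "dy": 0, "dz": 0.25, "rx": 0, "ry": 0, "rz": 0, "claw": 0.5},
    {"dx": 0, "dy": 0, "dz": 0.12, "rx": 0, "ry": 0, "rz": 0, "claw": 0.5},
    {"dx": 0, "dy": 0, "dz": 0, "rx": 0, "ry": 0, "rz": 0, "claw": 1},
    {"dx": 0, "dy": 0, "dz": 0, "rx": 0, "ry": 0, "rz": 0, "claw": 1},
    {"dx": 0, "dy": 0, "dz": 0, "rx": 0, "ry": 0, "rz": 0, "claw": 1},
    {"dx": 0, "dy": 0, "dz": 0, "rx": 0, "ry": 0, "rz": 0, "claw": 1},
    {"dx": 0, "dy": 0, "dz": 0, "rx": 0, "ry": 0, "rz": 0, "claw": 1},
    {"dx": 0, "dy": 0, "dz": 0, "rx": 0, "ry": 0, "rz": 0, "claw": 1},
  ],
  grip_force=40,
)

```text
time_s: 34.2
ee_pos: [0.4593, -0.1076, 0.1709]
eef_rot: [3.141, 0.0, 1.602]
force: [-0.6, 0.0, 2.2]
grip_width: 0.0118
grip_force: 40.0
```

Request:
step_arm(
  plan=[
    {"dx": 0, "dy": 0, "dz": 0, "rx": 0, "ry": 0, "rz": 0, "claw": 1},
    {"dx": 0, "dy": 0, "dz": 0, "rx": 0, "ry": 0, "rz": 0, "claw": 1},
  ],
)

```text
time_s: 34.4
ee_pos: [0.4592, -0.1075, 0.1706]
eef_rot: [3.141, 0.0, 1.602]
force: [0.6, -0.2, 1.7]
grip_width: 0.0116
grip_force: 40.0
```

Request:
step_arm(
  plan=[
    {"dx": 0, "dy": 0, "dz": 0.05, "rx": 0, "ry": 0, "rz": 0, "claw": 1},
    {"dx": 0, "dy": 0, "dz": 0.05, "rx": 0, "ry": 0, "rz": 0, "claw": 1},
    {"dx": 0, "dy": 0, "dz": 0.04, "rx": 0, "ry": 0, "rz": 0, "claw": 1},
    {"dx": 0, "dy": 0, "dz": 0.01, "rx": 0, "ry": 0, "rz": 0, "claw": 1},
    {"dx": 0, "dy": 0, "dz": 0, "rx": 0, "ry": 0, "rz": 0, "claw": 1},
  ],
)

```text
time_s: 34.9
ee_pos: [0.4592, -0.1076, 0.1552]
eef_rot: [3.141, 0.0, 1.602]
force: [0.5, -0.2, 5.2]
grip_width: 0.0116
grip_force: 40.0
```

Request:
step_arm(
  plan=[
    {"dx": 0, "dy": 0, "dz": 0.02, "rx": 0, "ry": 0, "rz": 0, "claw": 1},
    {"dx": 0, "dy": 0, "dz": 0.01, "rx": 0, "ry": 0, "rz": 0, "claw": 1},
    {"dx": 0, "dy": 0, "dz": 0, "rx": 0, "ry": 0, "rz": 0, "claw": 1},
  ],
)

```text
time_s: 35.2
ee_pos: [0.4599, -0.1078, 0.1538]
eef_rot: [3.139, 0.001, 1.602]
force: [-1.5, -1.2, 18.5]
grip_width: 0.0117
grip_force: 40.0
```

Hard stop reached, now turning clockwise with pressure.

Request:
step_arm(
  plan=[
    {"dx": 0, "dy": 0, "dz": 0, "rx": 0, "ry": 0, "rz": 0.08, "claw": 1},
    {"dx": 0, "dy": 0, "dz": 0, "rx": 0, "ry": 0, "rz": 0.08, "claw": 1},
    {"dx": 0, "dy": 0, "dz": 0, "rx": 0, "ry": 0, "rz": 0.08, "claw": 1},
    {"dx": 0, "dy": 0, "dz": 0, "rx": 0, "ry": 0, "rz": 0.08, "claw": 1},
    {"dx": 0, "dy": 0, "dz": 0, "rx": 0, "ry": 0, "rz": 0.08, "claw": 1},
    {"dx": 0, "dy": 0, "dz": 0, "rx": 0, "ry": 0, "rz": 0.08, "claw": 1},
    {"dx": 0, "dy": 0, "dz": 0, "rx": 0, "ry": 0, "rz": 0.08, "claw": 1},
    {"dx": 0, "dy": 0, "dz": 0, "rx": 0, "ry": 0, "rz": 0, "claw": 1},
  ],
)

```text
time_s: 36.0
ee_pos: [0.4601, -0.1079, 0.1538]
eef_rot: [3.139, -0.002, 0.718]
force: [-0.6, -0.5, 18.3]
grip_width: 0.0117
grip_force: 40.0
```

```bash
python3 - <<'E'
from h import *
o=telemetry.get_obs();print(o['ee_pos'],o['eef_rot'],o['force'],o['moment'],o['grip_width'],o['qpos'][5])
E
```

```text
[ 0.46008124 -0.10787366  0.1538305 ] [ 3.13852993e+00 -1.76045855e-03  7.17786362e-01] [-0.56104523 -0.50350384 18.33528451] [-0.02839519  0.20448343 -0.08866757] 0.011725271521233014 0.5452625246391621
```

Request:
step_arm(
  plan=[
    {"dx": 0, "dy": 0, "dz": 0, "rx": 0, "ry": 0, "rz": 0.08, "claw": 1},
    {"dx": 0, "dy": 0, "dz": 0, "rx": 0, "ry": 0, "rz": 0.08, "claw": 1},
    {"dx": 0, "dy": 0, "dz": 0, "rx": 0, "ry": 0, "rz": 0.08, "claw": 1},
    {"dx": 0, "dy": 0, "dz": 0, "rx": 0, "ry": 0, "rz": 0.08, "claw": 1},
    {"dx": 0, "dy": 0, "dz": 0, "rx": 0, "ry": 0, "rz": 0.08, "claw": 1},
    {"dx": 0, "dy": 0, "dz": 0, "rx": 0, "ry": 0, "rz": 0.08, "claw": 1},
    {"dx": 0, "dy": 0, "dz": 0, "rx": 0, "ry": 0, "rz": 0.08, "claw": 1},
    {"dx": 0, "dy": 0, "dz": 0, "rx": 0, "ry": 0, "rz": 0.08, "claw": 1},
    {"dx": 0, "dy": 0, "dz": 0, "rx": 0, "ry": 0, "rz": 0.08, "claw": 1},
    {"dx": 0, "dy": 0, "dz": 0, "rx": 0, "ry": 0, "rz": 0.08, "claw": 1},
  ],
)

```text
time_s: 37.0
ee_pos: [0.4601, -0.1081, 0.1539]
eef_rot: [-3.141, -0.004, -0.539]
force: [0.0, -3.9, 18.9]
grip_width: 0.0119
grip_force: 40.0
```

Request:
step_arm(
  plan=[
    {"dx": 0, "dy": 0, "dz": 0, "rx": 0, "ry": 0, "rz": 0.08, "claw": 1},
    {"dx": 0, "dy": 0, "dz": 0, "rx": 0, "ry": 0, "rz": 0.06, "claw": 1},
    {"dx": 0, "dy": 0, "dz": 0, "rx": 0, "ry": 0, "rz": 0.06, "claw": 1},
    {"dx": 0, "dy": 0, "dz": 0, "rx": 0, "ry": 0, "rz": 0.04, "claw": 1},
    {"dx": 0, "dy": 0, "dz": 0, "rx": 0, "ry": 0, "rz": 0, "claw": 1},
  ],
)

```text
time_s: 37.5
ee_pos: [0.4601, -0.1082, 0.1539]
eef_rot: [-3.14, -0.003, -0.914]
force: [-0.1, -3.4, 18.4]
grip_width: 0.0119
grip_force: 40.0
```

```bash
python3 - <<'E'
from h import *
o=telemetry.get_obs();print(o['ee_pos'],o['eef_rot'],o['force'],o['moment'],o['grip_width'],o['qpos'][5])
E
```

```text
[ 0.46006388 -0.10819313  0.15390355] [-3.14008155 -0.00348344 -0.91356064] [-0.11263108 -3.37597516 18.41481755] [-0.48055797  0.30190231 -0.05165815] 0.011907291962030674 2.176615485134416
```

Request:
step_arm(
  plan=[
    {"dx": 0, "dy": 0, "dz": 0, "rx": 0, "ry": 0, "rz": 0.03, "claw": 1},
    {"dx": 0, "dy": 0, "dz": 0, "rx": 0, "ry": 0, "rz": 0.02, "claw": 1},
    {"dx": 0, "dy": 0, "dz": 0, "rx": 0, "ry": 0, "rz": 0, "claw": 1},
  ],
)

```text
time_s: 37.8
ee_pos: [0.4596, -0.1082, 0.1538]
eef_rot: [-3.141, -0.003, -0.99]
force: [-5.5, -4.3, 21.8]
grip_width: 0.0117
grip_force: 40.2
```

```bash
python3 - <<'E'
from h import *
o=telemetry.get_obs();print(o['eef_rot'],o['force'],o['moment'],o['grip_width'])
E
```

```text
[-3.14116953e+00 -2.64567800e-03 -9.90401346e-01] [-5.49283694 -4.26603421 21.77953892] [-0.73757756  1.30827893  0.38509618] 0.011701285741392604
```

Stop reached. Release, rise and verify.

Request:
step_arm(
  plan=[
    {"dx": 0, "dy": 0, "dz": 0, "rx": 0, "ry": 0, "rz": -0.02, "claw": 1},
    {"dx": 0, "dy": 0, "dz": 0, "rx": 0, "ry": 0, "rz": 0, "claw": 0.5},
    {"dx": 0, "dy": 0, "dz": 0, "rx": 0, "ry": 0, "rz": 0, "claw": 0.5},
    {"dx": 0, "dy": 0, "dz": 0, "rx": 0, "ry": 0, "rz": 0, "claw": 0.5},
    {"dx": 0, "dy": 0, "dz": 0, "rx": 0, "ry": 0, "rz": 0, "claw": 0.5},
    {"dx": 0, "dy": 0, "dz": -0.2, "rx": 0, "ry": 0, "rz": 0, "claw": 0.5},
    {"dx": 0, "dy": 0, "dz": -0.4, "rx": 0, "ry": 0, "rz": 0, "claw": 0.5},
    {"dx": 0, "dy": 0, "dz": -0.4, "rx": 0, "ry": 0, "rz": 0, "claw": 0.5},
    {"dx": 0, "dy": 0, "dz": -0.4, "rx": 0, "ry": 0, "rz": 0, "claw": 0.5},
    {"dx": 0, "dy": 0, "dz": 0, "rx": 0, "ry": 0, "rz": 0, "claw": 0.5},
  ],
)

```text
time_s: 38.8
ee_pos: [0.4602, -0.1078, 0.2967]
eef_rot: [-3.137, -0.005, -0.958]
force: [-0.1, -1.5, -0.9]
grip_width: 0.0469
grip_force: 0.0
```

Request:
step_arm(
  plan=[
    {"dx": 0, "dy": 0, "dz": 0, "rx": 0, "ry": 0, "rz": 0, "claw": 0.5},
    {"dx": 0, "dy": 0, "dz": 0, "rx": 0, "ry": 0, "rz": 0, "claw": 0.5},
    {"dx": 0, "dy": 0, "dz": 0, "rx": 0, "ry": 0, "rz": 0, "claw": 0.5},
  ],
)

```text
time_s: 39.1
ee_pos: [0.4587, -0.1074, 0.291]
eef_rot: [3.14, 0.002, -0.958]
force: [-0.0, -0.6, 0.5]
grip_width: 0.0474
grip_force: 0.0
```

```bash
python3 - <<'E'
from h import *
o=telemetry.get_obs();print(o['ee_pos'],o['eef_rot'],o['grip_width'],o['force'])
p=shot('wrist');c=cloud(p);wing(p,c,8,18,.14,.17);wing(p,c,-1,5,.15,.19)
p=shot('side');c=cloud(p);wing(p,c,-1,5,.15,.19)
for t in ('jar0',):
  for d in viewer.recognise(t,p):
    l,tp,r,b=[int(x) for x in d['rect']]; print(round(d['score'],2),[l,tp,r,b],c[(tp+b)//2,(l+r)//2].round(3))
E
```

```text
[ 0.45869257 -0.10739888  0.29098483] [ 3.14001985e+00  2.05834009e-03 -9.58388647e-01] 0.04735678049603723 [-0.02373243 -0.64403732  0.4772202 ]
429 0.15244299115071702 ((454.48187255859375, -47.893062591552734), (12.096062660217285, 33.560401916503906), 3.5642597675323486)
529 0.164040995070807 ((458.2211608886719, -108.985595703125), (11.406896591186523, 34.38679122924805), 34.85411834716797)
30 0.167092581449108 ((457.884521484375, -103.42870330810547), (10.969989776611328, 32.35306167602539), 21.997974395751953)
0.9 [309, 245, 317, 278] [0.585 0.084 0.074]
0.82 [368, 208, 382, 235] [ 0.421 -0.126  0.091]
0.67 [359, 252, 373, 278] [0.424 0.074 0.083]
0.62 [339, 247, 355, 275] [0.482 0.075 0.088]
```

The screw is in by 11.5 mm and turned about 2.6 rad, the plate is down, and all jars are standing.

```bash
python3 -c "
from station import hand_in
print(hand_in())"
```

```text
the job is handed in; nothing more can be done
None
```

I handed the job in, with no verdict returned: the three jars are upright in bays 0, 1 and 3, the plate is locked down at its stop (about 11.5 mm), and the screw is caught and turned to its stop (about 2.6 rad).

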